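# Stir the spiced nut mix and turn the bowl for pouring

### The job

Put every cinnamon stick from the chopping board into the bowl of walnuts, then, with the wooden spoon's head down among the nuts, stir the mix in at least three wide full rounds, anticlockwise as seen from above. Lay the spoon back flat on the middle of its trivet, across both bars, and turn the bowl (it has a post to turn it by) until its pouring lip points at the storage jar; keep all the nuts and sticks in the bowl and leave the mug, ramekin, brush and jam jar where they are.

Things in the scene. Friction and masses are not known exactly. Their poses are not given: they have to be found in the camera images.
- bowl_in (a point): Lowest point of the inside of the white ceramic mixing bowl (flat to 50 mm radius, 14 mm higher at 88 mm, then steep), fixed on a lazy Susan's wooden plate; turns with it. x points to the pouring lip (tongue 44 mm wide, out to 138 mm), z up. Above the worktop: this point 28 mm, rim 81 mm (outer radius 115 mm, wall 5 mm), plate top 23 mm (radius 118 mm).
- bowl_post (a point): Centre of the top of the upright round wooden post (diameter 22 mm, 50 mm tall, top 73 mm above the worktop) on an arm (36 mm wide) of the lazy Susan's plate, 150 mm from the bowl's centre, on the far side from the pouring lip. It turns with the bowl and is the handle to turn it by; it needs about 3 N sideways.
- bowl (a joint): Turning angle of the bowl and its plate about the vertical axis through bowl_in, rad, growing anticlockwise seen from above; limits -1.6 and 1.6; it stays where it is left.
- jar_mouth (a point): Centre of the mouth of the fixed storage jar: plain white ceramic, straight-sided, open, diameter 80 mm, 100 mm tall (the mouth is 100 mm above the worktop). It stands beyond the bowl.
- board: Fixed chopping board 220 x 235 x 10 mm; origin at the centre of its underside, on the worktop. The cinnamon sticks lie on it at first.
- trivet: Fixed wooden trivet: base 166 x 170 x 5 mm with two cross bars (along its y, 14 mm wide, at x = -76 and +76 mm) whose tops are 24 mm above the worktop. Origin at the centre of its underside, on the worktop. The spoon lies along its x axis across the two bars.
- spoon: Wooden spoon, 209 mm long, 14 mm thick throughout, 60 g. Origin on the underside of its handle, 98 mm from the handle's end and 111 mm from the head's tip; x points along it to the head, z up out of its face. Handle 17 mm wide; head round, diameter 46 mm, centred at x = 88 mm.
- spoon_grip (a point): Mid-thickness of the spoon's handle at the origin of spoon (7 mm above its underside): a good place to grip, across the handle.
- spoon_head (a point): Centre of the spoon's round head (mid-thickness), 88 mm from spoon_grip; same axes as spoon.
- stick0: Cinnamon stick of double-scroll shape (two 11 mm rolls side by side): 62 mm long along its x, 21 mm wide along y, 11 mm high; origin at the centre of its underside. 15 g. May be absent.
- stick1: Cinnamon stick of double-scroll shape (two 11 mm rolls side by side): 62 mm long along its x, 21 mm wide along y, 11 mm high; origin at the centre of its underside. 15 g. May be absent.
- stick2: Cinnamon stick of double-scroll shape (two 11 mm rolls side by side): 62 mm long along its x, 21 mm wide along y, 11 mm high; origin at the centre of its underside. 15 g. May be absent.
- stick3: Cinnamon stick of double-scroll shape (two 11 mm rolls side by side): 62 mm long along its x, 21 mm wide along y, 11 mm high; origin at the centre of its underside. 15 g. May be absent.
- walnut0: Whole walnut, diameter 30 mm, 12 g; origin at its centre. Lies loose in the bowl from the start.
- walnut1: Whole walnut, diameter 30 mm, 12 g; origin at its centre. Lies loose in the bowl from the start.
- walnut2: Whole walnut, diameter 30 mm, 12 g; origin at its centre. Lies loose in the bowl from the start.
- walnut3: Whole walnut, diameter 30 mm, 12 g; origin at its centre. Lies loose in the bowl from the start.
- walnut4: Whole walnut, diameter 30 mm, 12 g; origin at its centre. Lies loose in the bowl from the start.
- walnut5: Whole walnut, diameter 30 mm, 12 g; origin at its centre. Lies loose in the bowl from the start.
- mug: Bystander: black mug, diameter 80 mm, 90 mm tall; origin under its centre.
- ramekin: Bystander: white ramekin, diameter 76 mm, 42 mm tall; origin under its centre.
- brush: Bystander: pastry brush lying on the worktop, about 200 mm long; origin under its middle.
- jamjar: Bystander: jam jar, diameter 64 mm, 85 mm tall; origin under its centre.

How it is judged:
By the outcome, as a careful person would: the job done as asked, in the order asked, and still so for the second after the job is handed in, with the robot touching nothing.
Of stick0, stick1, stick2, stick3 only 2 to 4 are there at a start; the rules pass over those that are not, and their reading is None.
At some moment in a run one of stick0, stick1, stick2, stick3, spoon may be knocked a few centimetres aside while the robot is not near it.
It also fails if it takes over 210 s, if anything falls off the work surface, if the arm or the gripper's body presses on something with over 40 N, if the wrist force passes 120 N, or if a joint passes its speed limit or range.

### The arm

A 6-joint arm with a two-finger parallel gripper is mounted at the origin on the work surface. World frame = base frame: x ahead of the robot, y to its left, z up, the work surface at z = 0. Lengths are in m, angles in rad, forces in N, time in s.
With the tool pointing down it reaches from about 0.375 to 0.975 m from the base axis. Payload 3.8 kg.
Tool frame: the origin (TCP) lies midway between the tips of the shut fingers; the grasp point (between the pads) lies 19 mm behind it; z points along the fingers, y is the line along which they close (so a half turn about z gives the same grasp; the last joint's range is limited). The gripper opens to 88 mm and grips with 3 to 60 N. Pads are 18 mm wide; open, the fingers measure 123 mm over their backs; the gripper's body (75 mm by 187 mm) begins 45 mm behind the grasp point.
Start: joints at [-1.154, 0.264, 1.604, -0, 1.274, -0.037], TCP at [0.296, -0.607, 0.239] pointing down, gripper open.
Joint ranges: [-2.63, 2.63], [-0.94, 2.18], [0.31, 2.57], [-1.31, 4.45], [0, 2.66], [-2.55, 2.55]. Speed limits (rad/s): [2.57, 2.57, 3.14, 3.14, 3.14, 3.14].

### API

Orientations are given as [roll, pitch, yaw] about the fixed x, y, z axes, in that order (R = Rz(yaw) Ry(pitch) Rx(roll)).
In Python, from station import monitor, cams, env gives the robot as it stands.
- The arm moves only by the tool move_arm, never from a script. Its argument "moves" is a list of rows, each a list of 3 entries, a list of its own where there are three numbers: the turn, a rotation vector about the tool's x, y, z in rad, then the shift along the tool's x, y, z in cm, then the finger opening in cm, from 0 to 8.81. In form: [[[wx, wy, wz], [dx, dy, dz], jaw], ...]. A call has 1 to 20 rows; each row shifts and turns the commanded pose from where the row before left it, along the tool's axes as they then stand; what a row does not reach is not made up. A row lasts 1/8 s, in which the tool goes at most 62.5 mm and 10.7 degrees, less where a joint would pass 70% of its speed; a pose out of reach is approached as far as the arm can. A call with a gripper value outside its range is refused whole. The fingers move at their own pace and stop on an object; "force" is the grip in N (left out, the last holds). Time passes only in rows, so rows that do not move let the fingers close. It gives the time, the measured TCP pose, the force, the opening and the grip force at its end, in the units of the state.
- monitor.get_obs(): the state, without advancing time (a new reading comes with each control period).
- cams.read_camera(name): name is "scene" or "side" or "wrist"; returns the picture (400x640x3 uint8, red, green, blue); there is no depth.
- cams.camera_params(name): a dict with "vfov" (degrees; the focal length in pixels is half the picture's height over the tangent of half this angle, whatever the lens; pixels are square), "cx", "cy" (the principal point, pixels), "pose" (4x4, takes a point from camera to world coordinates). Camera axes: x right, y down, z forward; pixel columns grow to the right and rows downward; lengths in m; the calibration is good to about 2 mm. A picture is of the moment at which its call begins: read the wrist's pose just before it. camera_params takes no time and is no camera call; for the wrist camera it gives the pose at the moment of the call.
- env.sign_off(): hands the job in; it is judged then, once.
The state is a dict: "time": time; "joints": joint angles; "qd": joint speeds; "effort": joint torques, N m; "eef_pos": TCP position; "eef_rot": TCP orientation; "ft_force": force on the tool from outside, world axes, zero at the start; "wrist_torque": the same for the moment, N m; "opening": finger opening in m; "finger_force": force on a finger pad.
Only numpy, scipy, OpenCV 4.12 (cv2) and the standard library are available. Lean on these libraries where they do the work, as an engineer would, in place of code of your own. Each camera call takes 0.05 s, during which the arm holds its last target. There are 200 camera calls.

## Working session

There is one attempt and no reset: what is moved stays moved. The work goes in short steps, Python scripts to look and compute and a tool call to move; the robot and the scene stay as the last step left them, time stands still between calls to the robot, and variables do not carry over. Pictures are saved under pics/ and viewed, at most 14 in all, crops included, and the job is handed in when it is done.

Besides the shell and the picture viewer there is one more tool, called after "Request:" as name(argument=value, ...) on one line, values as JSON. move_arm: Moves the arm, as the interface text tells. Its arguments: {"type":"object","properties":{"moves":{"type":"array","items":{"type":"array"}},"force":{"type":"number"}},"required":["moves"]}

```bash
ls; mkdir -p pics; python3 - <<'E'
from station import monitor,cams,env
import cv2,numpy as np
np.set_printoptions(precision=4,suppress=True)
print(monitor.get_obs())
for n in ["scene","side","wrist"]:
    p=cams.camera_params(n);print(n,p)
    cv2.imwrite(f"pics/{n}0.png",cams.read_camera(n)[:,:,::-1])
E
```

```text
pics
{'time': 0.0, 'joints': array([-1.1539,  0.2647,  1.6054, -0.    ,  1.2737, -0.0369]), 'qd': array([-0.0019, -0.0003,  0.0005, -0.0011,  0.0003, -0.0007]), 'effort': array([  0.0003, -50.2099, -35.6878,   0.0726,   0.0294,  -0.0002]), 'eef_pos': array([ 0.2956, -0.606 ,  0.2374]), 'eef_rot': array([-3.1394, -0.0001,  0.4538]), 'ft_force': array([-0.3187, -0.0083,  0.5413]), 'wrist_torque': array([-0.0574,  0.0382, -0.0007]), 'finger_force': 0.0, 'opening': 0.08827698228257602}
scene {'vfov': 48.377045965769874, 'cx': 324.39741173333374, 'cy': 198.0495595507113, 'pose': array([[ 0.6292,  0.6394, -0.4419,  1.088 ],
       [ 0.7772, -0.5231,  0.3498, -0.447 ],
       [-0.0075, -0.5635, -0.8261,  1.0965],
       [ 0.    ,  0.    ,  0.    ,  1.    ]])}
side {'vfov': 50.88857812688041, 'cx': 308.16786791800683, 'cy': 195.3567831859631, 'pose': array([[-0.9106, -0.2983,  0.2859,  0.289 ],
       [-0.4132,  0.6614, -0.626 ,  0.6236],
       [-0.0024, -0.6882, -0.7256,  0.7963],
       [ 0.    ,  0.    ,  0.    ,  1.    ]])}
wrist {'vfov': 60.62008681521136, 'cx': 321.87999825467267, 'cy': 196.54604358261335, 'pose': array([[ 0.4374, -0.8672, -0.238 ,  0.3556],
       [-0.8993, -0.4224, -0.1133, -0.5771],
       [-0.0022,  0.2636, -0.9646,  0.3842],
       [ 0.    ,  0.    ,  0.    ,  1.    ]])}
```

View pics/scene0.png

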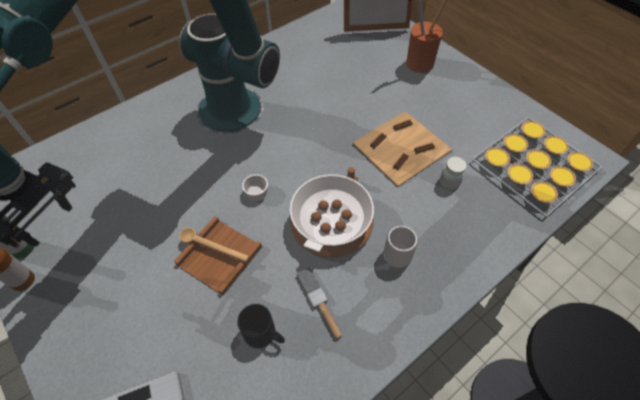

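View pics/side0.png

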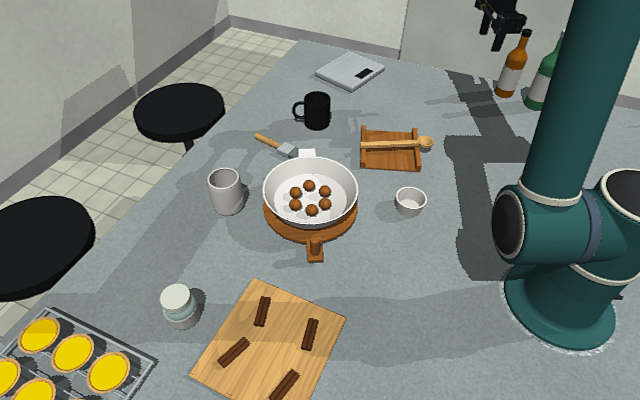

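Scene view: 4 sticks at (378,141), (402,125), (424,148), (400,162). The bowl is at (332,210), its lip at (314,246), post at (351,173), and storage jar at (400,240). The trivet and spoon are at (220,250), with the spoon head at (188,236). The side view shows the same layout. Next I'll measure.

```bash
cat > h.py <<'E'
from station import monitor,cams,env
import cv2,numpy as np
np.set_printoptions(precision=4,suppress=True)
def ray(P,u,v):
    f=200/np.tan(np.radians(P["vfov"])/2)
    return P["pose"][:3,3],P["pose"][:3,:3]@np.array([(u-P["cx"])/f,(v-P["cy"])/f,1])
def cast(P,pts,z):
    out=[]
    for u,v in np.reshape(pts,(-1,2)):
        o,d=ray(P,u,v);out.append((o+d*(z-o[2])/d[2])[:2])
    return np.array(out)
def proj(P,X):
    f=200/np.tan(np.radians(P["vfov"])/2)
    c=(np.reshape(X,(-1,3))-P["pose"][:3,3])@P["pose"][:3,:3]
    return c[:,:2]/c[:,2:]*f+[P["cx"],P["cy"]]
def blobs(m,amin):
    n,l,s,c=cv2.connectedComponentsWithStats(m.astype(np.uint8))
    return [(l==i) for i in range(1,n) if s[i,4]>=amin]
def axis(P,m,z):
    "centre (area), angle, and length/width of a mask cast on plane z"
    v,u=np.nonzero(m);X=cast(P,np.c_[u,v],z);r=cv2.minAreaRect((X*1000).astype(np.float32))
    c=X.mean(0);w,V=np.linalg.eigh(np.cov((X-c).T));a=V[:,1]
    return c,np.arctan2(a[1],a[0]),r
def sticks(n,im):
    P=cams.camera_params(n);h=cv2.cvtColor(im,cv2.COLOR_RGB2HSV).astype(int)
    m=(h[...,2]<110)&(h[...,1]>90)&((h[...,0]<15)|(h[...,0]>170))
    return [axis(P,b,.0165) for b in blobs(m,40)],m
E
python3 - <<'E'
from h import *
for n in ["scene","side"]:
    im=cv2.imread(f"pics/{n}0.png")[:,:,::-1].copy();P=cams.camera_params(n)
    s,m=sticks(n,im);print(n)
    for c,a,r in s:
        if 0.2<c[0]<1.1: print(c,round(a,3),np.round(r[1],0))
px={"scene":dict(jar=(402,236,.1),lip=(314,246,.081),post=(351,173,.073)),"side":dict(jar=(224,177,.1),lip=(307,152,.081),post=(316,241,.073))}
for n in px:
    P=cams.camera_params(n);print(n,{k:cast(P,v[:2],v[2])[0] for k,v in px[n].items()})
a=cv2.imread("pics/scene0.png")[100:300,150:470];b=cv2.imread("pics/side0.png")[80:400,150:450]
cv2.imwrite("pics/a1.png",cv2.resize(a,(800,500),interpolation=cv2.INTER_CUBIC))
cv2.imwrite("pics/b1.png",cv2.resize(b,(562,600),interpolation=cv2.INTER_CUBIC))
E
```

```text
scene
[0.2209 0.7258] 2.113 [119. 321.]
[0.4461 0.3942] 1.331 [63. 22.]
[0.4442 0.2865] 1.795 [17. 62.]
[0.5603 0.3767] 1.241 [64. 19.]
[0.5521 0.2817] 1.84 [19. 63.]
[ 0.3874 -0.3035] 1.898 [12. 66.]
[ 0.5638 -0.1268] 3.062 [58. 18.]
[ 0.4775 -0.3371] -2.566 [171. 167.]
[ 0.6493 -0.101 ] -2.657 [29. 20.]
[ 0.2236 -0.7618] 1.931 [29. 54.]
side
[ 0.4369 -0.3244] -2.65 [85. 13.]
[ 0.4846 -0.0311] 1.345 [95. 15.]
[0.4815 0.0388] 1.022 [79.  8.]
[0.5089 0.0935] 1.826 [15. 38.]
[0.5486 0.2835] 1.834 [20. 65.]
[0.4408 0.288 ] 1.745 [20. 64.]
[0.5566 0.3807] 1.237 [63. 21.]
[0.4416 0.3957] 1.296 [62. 20.]
scene {'jar': array([0.7718, 0.0546]), 'lip': array([ 0.6438, -0.1317]), 'post': array([0.521 , 0.1011])}
side {'jar': array([0.7711, 0.0504]), 'lip': array([ 0.6378, -0.1338]), 'post': array([0.5027, 0.1158])}
```

View pics/a1.png

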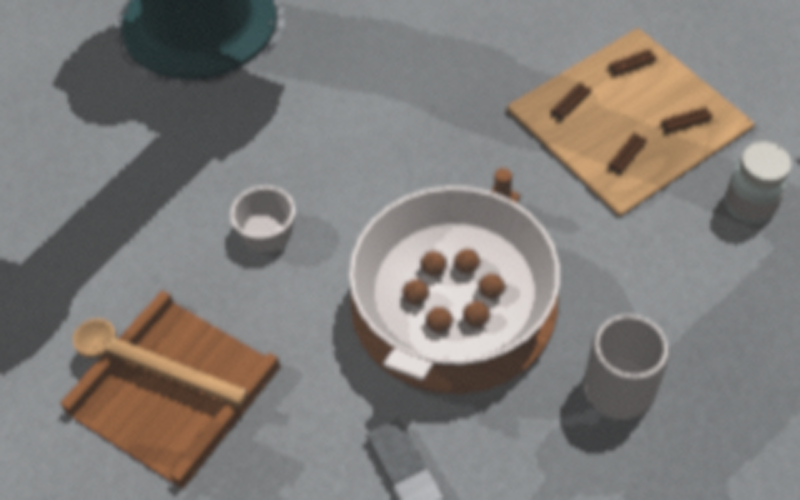

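View pics/b1.png

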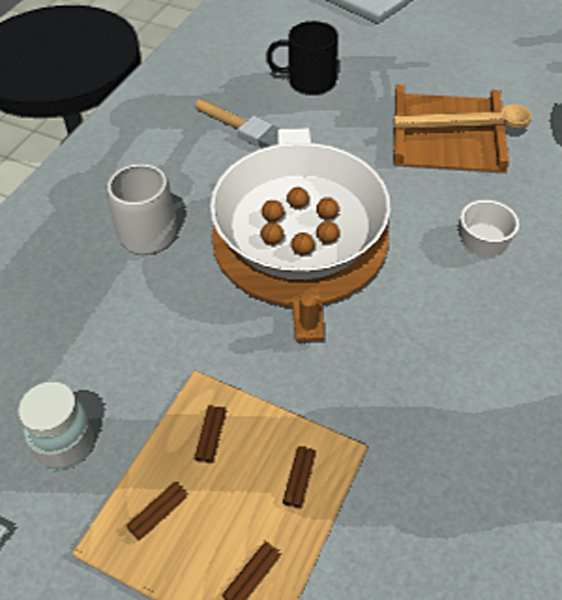

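Scene crop (×2.5): post top at (503,173), lip end (405,369), jar mouth (629,348), spoon head (93,337), handle end (242,395). Side crop (×1.873): post top (310,297), lip end (294,129), jar mouth (139,188), spoon head (517,117), handle end (396,121).

```bash
python3 - <<'E'
from h import *
from scipy.optimize import least_squares
A=lambda p:(150+p[0]/2.5,100+p[1]/2.5)
B=lambda p:(150+p[0]/1.8733,80+p[1]/1.875)
F={"scene":A,"side":B}
D={"scene":dict(rimL=(349,272,.081),rimR=(560,272,.081),rimT=(455,187,.081),rimB=(455,360,.081),jar=(629,348,.1),lip=(405,369,.081),post=(503,173,.073),head=(93,337,.038),hend=(242,395,.038),t1=(164,294,.024),t2=(66,408,.024),t3=(275,358,.024),t4=(181,480,.024)),
"side":dict(rimL=(211,205,.081),rimR=(390,205,.081),rimT=(300,143,.081),rimB=(300,274,.081),jar=(139,188,.1),lip=(294,129,.081),post=(310,297,.073),head=(517,117,.038),hend=(396,121,.038),t1=(504,167,.024),t2=(497,92,.024),t3=(400,163,.024),t4=(401,86,.024))}
for n in D:
    P=cams.camera_params(n);r={k:cast(P,F[n](v[:2]),v[2])[0] for k,v in D[n].items()}
    print(n,r)
    R=np.array([r[k] for k in r if k[:3]=="rim"])
    s=least_squares(lambda q:np.hypot(*(R-q[:2]).T)-q[2],[.59,0,.115]).x;print("bowl",s, "trivet",np.mean([r[k] for k in("t1","t2","t3","t4")],0))
    im=cv2.imread(f"pics/{n}0.png")[:,:,::-1].copy();h=cv2.cvtColor(im,cv2.COLOR_RGB2HSV).astype(int)
    c=F[n](D[n]["hend"][:2]);print("hsv spoon",h[int(c[1]),int(c[0])+(-4 if n=="scene" else 5)],"triv",h[[250,145][n=="side"],[225,395][n=="side"]])
E
```

```text
scene {'rimL': array([ 0.5123, -0.1125]), 'rimR': array([0.6574, 0.065 ]), 'rimT': array([0.4959, 0.0505]), 'rimB': array([ 0.6686, -0.0921]), 'jar': array([0.7778, 0.0473]), 'lip': array([ 0.6442, -0.1385]), 'post': array([0.5108, 0.1107]), 'head': array([ 0.3788, -0.3654]), 'hend': array([ 0.5409, -0.2779]), 't1': array([ 0.3709, -0.274 ]), 't2': array([ 0.428 , -0.4294]), 't3': array([ 0.5189, -0.2229]), 't4': array([ 0.575 , -0.3772])}
bowl [ 0.5819 -0.0213  0.1133] trivet [ 0.4732 -0.3259]
hsv spoon [ 15 109 175] triv [ 16 111 199]
side {'rimL': array([0.6777, 0.033 ]), 'rimR': array([ 0.4706, -0.0604]), 'rimT': array([ 0.6234, -0.1218]), 'rimB': array([0.5284, 0.0894]), 'jar': array([0.7647, 0.0597]), 'lip': array([ 0.6432, -0.1454]), 'post': array([0.5066, 0.1098]), 'head': array([ 0.3699, -0.3548]), 'hend': array([ 0.5328, -0.2711]), 't1': array([ 0.3617, -0.2541]), 't2': array([ 0.415 , -0.4213]), 't3': array([ 0.5006, -0.2008]), 't4': array([ 0.5591, -0.3735])}
bowl [ 0.5754 -0.0165  0.1147] trivet [ 0.4591 -0.3124]
hsv spoon [ 19 128 238] triv [ 18 132 145]
```

```bash
python3 - <<'E'
from h import *
A=lambda p:(150+p[0]/2.5,100+p[1]/2.5)
B=lambda p:(150+p[0]/1.8733,80+p[1]/1.875)
P=cams.camera_params("scene");Q=cams.camera_params("side")
print("jam",cast(P,A((766,163)),.085),cast(Q,B((48,406)),.085))
print("ram",cast(P,A((263,211)),.042),cast(Q,B((489,219)),.042))
print("mug",cast(P,(257,317),.09),cast(Q,B((312,36)),.09))
print("brush ends",cast(P,(302,277),.01),cast(P,(337,333),.01))
print("board corners",cast(P,[A(p) for p in((508,110),(640,30),(753,122),(622,213))],.01))
print(cast(Q,[B(p) for p in((196,373),(367,447),(73,554))],.01))
E
```

```text
jam [[0.699  0.3486]] [[0.6894 0.3548]]
ram [[ 0.3577 -0.1271]] [[ 0.3532 -0.1269]]
mug [[ 0.71   -0.3517]] [[ 0.7066 -0.3529]]
brush ends [[ 0.6652 -0.1912]] [[ 0.837  -0.2146]]
board corners [[0.4017 0.2173]
 [0.4073 0.4502]
 [0.6149 0.4453]
 [0.6121 0.2158]]
[[0.6014 0.2206]
 [0.388  0.2255]
 [0.61   0.4498]]
```

```bash
cat >> h.py <<'E'
from scipy.spatial.transform import Rotation as Ro
def go(pos,rpy):
    "turn then shift, in tool units"
    o=monitor.get_obs();R0=Ro.from_euler("xyz",o["eef_rot"]);R1=Ro.from_euler("xyz",rpy)
    w=(R0.inv()*R1).as_rotvec();d=R1.inv().apply(np.array(pos)-o["eef_pos"])*100
    print("turn",w.round(3),"rows",np.ceil(np.linalg.norm(w)/.18),"shift cm",d.round(2),"rows",np.ceil(np.linalg.norm(d)/6))
def yaw(y,tx=0): return (Ro.from_euler("z",y)*Ro.from_euler("x",np.pi)*Ro.from_euler("x",tx)).as_euler("xyz")
def look():
    for n in ["scene","side"]:
        im=cams.read_camera(n)
        for c,a,r in sticks(n,im)[0]:
            if .38<c[0]<.64 and .18<c[1]<.46 and 45<max(r[1])<80: print(n,c,round(a,3),np.round(r[1],0))
E
python3 -c "
from h import *
go((.5585,.3787,.12),yaw(1.24))"
```

```text
turn [-0.002 -0.001 -0.786] rows 5.0 shift cm [101.69  -7.13  11.77] rows 18.0
```

Request:
move_arm(moves=[[[0,0,-0.157],[0,0,0],8.8],[[0,0,-0.157],[0,0,0],8.8],[[0,0,-0.157],[0,0,0],8.8],[[0,0,-0.157],[0,0,0],8.8],[[0,0,-0.157],[0,0,0],8.8],[[0,0,0],[5.65,-0.4,0],8.8],[[0,0,0],[5.65,-0.4,0],8.8],[[0,0,0],[5.65,-0.4,0],8.8],[[0,0,0],[5.65,-0.4,0],8.8],[[0,0,0],[5.65,-0.4,0],8.8],[[0,0,0],[5.65,-0.4,0],8.8],[[0,0,0],[5.65,-0.4,0],8.8],[[0,0,0],[5.65,-0.4,0],8.8],[[0,0,0],[5.65,-0.4,0],8.8],[[0,0,0],[5.65,-0.4,0],8.8],[[0,0,0],[5.65,-0.4,0],8.8],[[0,0,0],[5.65,-0.4,0],8.8],[[0,0,0],[5.65,-0.4,0],8.8],[[0,0,0],[5.65,-0.4,0],8.8],[[0,0,0],[5.65,-0.4,0],8.8]])

```text
time: 2.65
eef_pos: [0.5154, 0.216, 0.2385]
eef_rot: [3.141, 0.0, 1.239]
ft_force: [-0.4, -0.7, 0.9]
opening: 0.088
finger_force: 0.0
```

```bash
python3 -c "
from h import *
o=monitor.get_obs();print(o['time'],o['eef_pos'],o['eef_rot'],o['joints'])
im=cams.read_camera('wrist');P=cams.camera_params('wrist')
cv2.imwrite('pics/w1.png',im[:,:,::-1])
for c,a,r in sticks('wrist',im)[0]: print(c,a,r[1])
go((.5585,.3787,.11),yaw(1.24))
go((.5585,.3787,.11),yaw(1.24,.2))
"
```

```text
2.65 [0.5154 0.216  0.2385] [3.1415 0.0003 1.2392] [ 0.3524  0.045   1.8552 -0.0003  1.2415  0.6841]
[0.4433 0.3966] 1.3305393380934087 (46.91000747680664, 18.685075759887695)
[0.5542 0.3692] 1.1331957018718035 (25.719614028930664, 18.745450973510742)
[0.5581 0.2928] 1.8392094792324776 (2.884273052215576, 60.768741607666016)
[0.5495 0.2904] 1.8393785398765652 (5.197585105895996, 61.350460052490234)
[0.4495 0.2963] 1.7475149572489779 (5.08049201965332, 61.59804916381836)
[0.44   0.2953] 1.7456444067520982 (5.62060546875, 60.90602111816406)
[0.5168 0.0965] 2.2302318801787586 (57.0485954284668, 81.75367736816406)
[0.6514 0.064 ] 2.099505273762192 (2.1660358905792236, 55.80767059326172)
[0.5633 0.0974] 3.0023438858531613 (11.391861915588379, 32.3348503112793)
[ 0.5607 -0.0119] 2.7270880906821846 (11.227167129516602, 26.287010192871094)
[ 0.6182 -0.0425] 2.0349589023033854 (10.038799285888672, 23.5367374420166)
[ 0.5408 -0.0337] 1.5816209315909728 (30.83199119567871, 35.01144790649414)
[ 0.6073 -0.0711] 2.593730003724177 (22.570301055908203, 29.789588928222656)
[ 0.561  -0.0613] 2.7745614072622944 (7.627503871917725, 23.138126373291016)
turn [-0.    -0.006  0.001] rows 1.0 shift cm [16.18 -1.15 12.85] rows 4.0
turn [ 0.2   -0.005  0.002] rows 2.0 shift cm [16.18  1.43 12.82] rows 4.0
```

```bash
python3 -c "
from h import *
look()
go((.552,.379,.014),yaw(1.24))
"
```

```text
scene [0.4463 0.3952] 1.389 [66. 29.]
scene [0.4446 0.284 ] 1.778 [17. 64.]
scene [0.5612 0.3775] 1.238 [64. 19.]
scene [0.5531 0.2798] 1.82 [18. 61.]
side [0.5486 0.2831] 1.836 [20. 64.]
side [0.4407 0.2881] 1.748 [20. 64.]
side [0.5564 0.3808] 1.237 [63. 20.]
side [0.4415 0.3959] 1.293 [62. 20.]
turn [-0.001  0.001  0.003] rows 1.0 shift cm [16.58 -1.81 22.41] rows 5.0
```

Request:
move_arm(moves=[[[0,0,0],[4.2,-0.45,3.4],8.8],[[0,0,0],[4.2,-0.45,3.4],8.8],[[0,0,0],[4.2,-0.45,3.4],8.8],[[0,0,0],[3.98,-0.46,3.4],8.8],[[0,0,0],[0,0,4],8.8],[[0,0,0],[0,0,3],8.8],[[0,0,0],[0,0,1.8],8.8],[[0,0,0],[0,0,0],1.5],[[0,0,0],[0,0,0],1.5],[[0,0,0],[0,0,0],1.5],[[0,0,0],[0,0,0],1.5],[[0,0,0],[0,0,0],1.5]], force=25)

```text
time: 4.3
eef_pos: [0.5526, 0.377, 0.0154]
eef_rot: [3.141, -0.001, 1.239]
ft_force: [0.2, 0.1, -0.6]
opening: 0.0397
finger_force: 0.0
```

```bash
python3 -c "
from h import *
go((.579,-.018,.12),yaw(1.24))
"
```

```text
turn [ 0.001 -0.001 -0.001] rows 1.0 shift cm [-36.5   15.33 -10.46] rows 7.0
```

Request:
move_arm(moves=[[[0,0,0],[0,0,0],1.5],[[0,0,0],[0,0,0],1.5],[[0,0,0],[0,0,0],1.5],[[0,0,0],[0,0,0],1.5],[[0,0,0],[0,0,-2],1.5],[[0,0,0],[0,0,-4],1.5],[[0,0,0],[0,0,-5],1.5]])

```text
time: 5.18
eef_pos: [0.5517, 0.3763, 0.1259]
eef_rot: [-3.141, 0.001, 1.239]
ft_force: [0.9, 0.1, 0.2]
opening: 0.0198
finger_force: 25.0
```

```bash
python3 -c "
from h import *
go((.579,-.018,.068),yaw(1.24))
"
```

```text
turn [-0.001  0.001 -0.001] rows 1.0 shift cm [-36.41  15.39   5.79] rows 7.0
```

Request:
move_arm(moves=[[[0,0,0],[-5.2,2.2,0],1.5],[[0,0,0],[-5.2,2.2,0],1.5],[[0,0,0],[-5.2,2.2,0],1.5],[[0,0,0],[-5.2,2.2,0],1.5],[[0,0,0],[-5.2,2.2,0],1.5],[[0,0,0],[-5.2,2.2,0],1.5],[[0,0,0],[-5.2,2.2,0],1.5],[[0,0,0],[0,0,3],1.5],[[0,0,0],[0,0,2.5],1.5],[[0,0,0],[0,0,0],1.5],[[0,0,0],[0,0,0],4],[[0,0,0],[0,0,0],4],[[0,0,0],[0,0,0],4],[[0,0,0],[0,0,-3],4],[[0,0,0],[0,0,-3],4]])

```text
time: 7.05
eef_pos: [0.579, -0.0174, 0.1304]
eef_rot: [-3.141, 0.0, 1.239]
ft_force: [0.6, 0.1, -0.3]
opening: 0.0402
finger_force: 0.0
```

```bash
python3 -c "
from h import *
look()
go((.4437,.3955,.12),yaw(1.32))
"
```

```text
scene [0.4455 0.3931] 1.341 [65. 21.]
scene [0.4441 0.2844] 1.77 [15. 61.]
scene [0.5532 0.28  ] 1.828 [17. 62.]
side [0.5486 0.2833] 1.834 [20. 64.]
side [0.4407 0.2882] 1.746 [20. 64.]
side [0.4416 0.3957] 1.294 [62. 20.]
turn [ 0.008 -0.002 -0.081] rows 1.0 shift cm [ 36.57 -23.7    1.42] rows 8.0
```

Request:
move_arm(moves=[[[0,0,-0.08],[0,0,0],5.5],[[0,0,0],[4.57,-2.96,0],5.5],[[0,0,0],[4.57,-2.96,0],5.5],[[0,0,0],[4.57,-2.96,0],5.5],[[0,0,0],[4.57,-2.96,0],5.5],[[0,0,0],[4.57,-2.96,0],5.5],[[0,0,0],[4.57,-2.96,0],5.5],[[0,0,0],[4.57,-2.96,0],5.5],[[0,0,0],[4.57,-2.96,0],5.5],[[0,0,0],[0,0,5],5.5],[[0,0,0],[0,0,4],5.5],[[0,0,0],[0,0,2.5],5.5],[[0,0,0],[0,0,0],1.5],[[0,0,0],[0,0,0],1.5],[[0,0,0],[0,0,0],1.5],[[0,0,0],[0,0,0],1.5],[[0,0,0],[0,0,0],1.5],[[0,0,0],[0,0,0],1.5]])

```text
time: 9.4
eef_pos: [0.4413, 0.3956, 0.015]
eef_rot: [3.141, -0.0, 1.319]
ft_force: [0.5, -0.0, 2.0]
opening: 0.02
finger_force: 25.0
```

```bash
python3 -c "
from h import *
go((.579,-.018,.068),yaw(1.32))
print(proj(cams.camera_params('scene'),(.579,-.018,.028)))
cv2.imwrite('pics/c1.png',cv2.resize(cams.read_camera('scene')[160:260,270:390,::-1],(600,500),interpolation=cv2.INTER_CUBIC))
"
```

```text
turn [ 0.    -0.    -0.001] rows 1.0 shift cm [-36.65  23.61  -5.3 ] rows 8.0
[[331.9001 216.5728]]
```

View pics/c1.png

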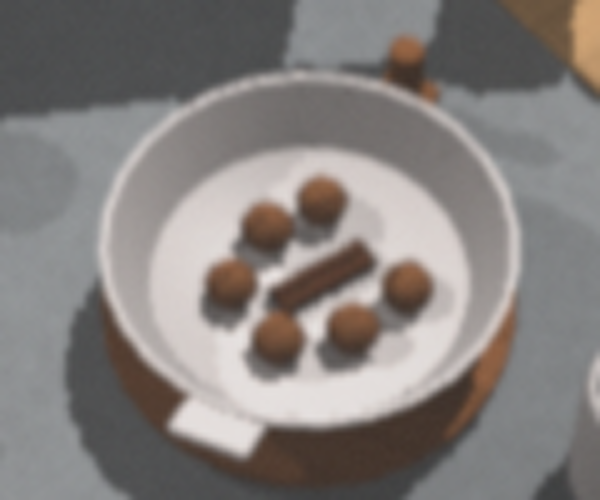

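Stick 1 lies in the middle of the nut ring. Stick 2 is gripped.

Request:
move_arm(moves=[[[0,0,0],[0,0,-5],1.5],[[0,0,0],[0,0,-6],1.5],[[0,0,0],[-4.58,2.95,0],1.5],[[0,0,0],[-4.58,2.95,0],1.5],[[0,0,0],[-4.58,2.95,0],1.5],[[0,0,0],[-4.58,2.95,0],1.5],[[0,0,0],[-4.58,2.95,0],1.5],[[0,0,0],[-4.58,2.95,0],1.5],[[0,0,0],[-4.58,2.95,0],1.5],[[0,0,0],[-4.58,3.95,0],1.5],[[0,0,0],[0,0,4],1.5],[[0,0,0],[0,0,1],1.5],[[0,0,0],[0,0,0],4],[[0,0,0],[0,0,0],4],[[0,0,0],[0,0,0],4],[[0,0,0],[0,0,-3],4],[[0,0,0],[0,0,-2.5],4]])

```text
time: 11.58
eef_pos: [0.5884, -0.0202, 0.1314]
eef_rot: [3.14, -0.0, 1.32]
ft_force: [-0.0, 0.4, -0.3]
opening: 0.0401
finger_force: 0.0
```

```bash
python3 -c "
from h import *
look()
go((.4425,.2865,.12),yaw(1.76))
"
```

```text
scene [0.444  0.2848] 1.76 [15. 61.]
scene [0.5534 0.2797] 1.83 [16. 61.]
side [0.5486 0.2834] 1.833 [20. 64.]
side [0.4407 0.2881] 1.746 [20. 64.]
turn [ 0.008  0.    -0.44 ] rows 3.0 shift cm [32.94 -8.82  1.41] rows 6.0
```

Request:
move_arm(moves=[[[0,0,-0.147],[0,0,0],5.5],[[0,0,-0.147],[0,0,0],5.5],[[0,0,-0.147],[0,0,0],5.5],[[0,0,0],[5.49,-1.47,0],5.5],[[0,0,0],[5.49,-1.47,0],5.5],[[0,0,0],[5.49,-1.47,0],5.5],[[0,0,0],[5.49,-1.47,0],5.5],[[0,0,0],[5.49,-1.47,0],5.5],[[0,0,0],[5.49,-1.47,0],5.5],[[0,0,0],[0,0,5],5.5],[[0,0,0],[0,0,4],5.5],[[0,0,0],[0,0,2.6],5.5],[[0,0,0],[0,0,0],1.5],[[0,0,0],[0,0,0],1.5],[[0,0,0],[0,0,0],1.5],[[0,0,0],[0,0,0],1.5],[[0,0,0],[0,0,0],1.5],[[0,0,0],[0,0,0],1.5],[[0,0,0],[0,0,-5],1.5],[[0,0,0],[0,0,-6],1.5]])

```text
time: 14.18
eef_pos: [0.4381, 0.2855, 0.1233]
eef_rot: [-3.138, 0.001, 1.76]
ft_force: [0.8, 0.7, -0.0]
opening: 0.0201
finger_force: 25.0
```

```bash
python3 -c "
from h import *
go((.574,-.018,.078),yaw(1.76))
"
```

```text
turn [-0.004  0.001 -0.   ] rows 1.0 shift cm [-32.36   7.64   4.53] rows 6.0
```

Request:
move_arm(moves=[[[0,0,0],[-5.39,1.27,0],1.5],[[0,0,0],[-5.39,1.27,0],1.5],[[0,0,0],[-5.39,1.27,0],1.5],[[0,0,0],[-5.39,1.27,0],1.5],[[0,0,0],[-5.39,1.27,0],1.5],[[0,0,0],[-5.39,1.27,0],1.5],[[0,0,0],[0,0,3.5],1.5],[[0,0,0],[0,0,1],1.5],[[0,0,0],[0,0,0],1.5],[[0,0,0],[0,0,0],4],[[0,0,0],[0,0,0],4],[[0,0,0],[0,0,0],4],[[0,0,0],[0,0,-3],4],[[0,0,0],[0,0,-2.5],4]])

```text
time: 15.92
eef_pos: [0.5751, -0.0168, 0.1347]
eef_rot: [3.141, 0.0, 1.76]
ft_force: [0.5, -0.4, -0.4]
opening: 0.0396
finger_force: 0.0
```

```bash
python3 -c "
from h import *
look()
go((.551,.283,.12),yaw(1.835))
"
```

```text
scene [0.5534 0.2797] 1.832 [16. 61.]
side [0.5487 0.2834] 1.83 [20. 64.]
turn [ 0.007  0.002 -0.075] rows 1.0 shift cm [29.66  5.25  1.75] rows 6.0
```

Request:
move_arm(moves=[[[0,0,-0.075],[0,0,0],5.5],[[0,0,0],[4.93,0.87,0],5.5],[[0,0,0],[4.93,0.87,0],5.5],[[0,0,0],[4.93,0.87,0],5.5],[[0,0,0],[4.93,0.87,0],5.5],[[0,0,0],[4.93,0.87,0],5.5],[[0,0,0],[4.93,0.87,0],5.5],[[0,0,0],[0,0,5],5.5],[[0,0,0],[0,0,4],5.5],[[0,0,0],[0,0,2.8],5.5],[[0,0,0],[0,0,0],1.5],[[0,0,0],[0,0,0],1.5],[[0,0,0],[0,0,0],1.5],[[0,0,0],[0,0,0],1.5],[[0,0,0],[0,0,0],1.5],[[0,0,0],[0,0,0],1.5],[[0,0,0],[0,0,-5],1.5],[[0,0,0],[0,0,-6],1.5]])

```text
time: 18.27
eef_pos: [0.5468, 0.2814, 0.1249]
eef_rot: [-3.137, 0.001, 1.835]
ft_force: [-0.4, 0.3, 0.4]
opening: 0.0198
finger_force: 25.0
```

```bash
python3 -c "
from h import *
go((.578,-.018,.082),yaw(1.835))
cv2.imwrite('pics/c2.png',cv2.resize(cams.read_camera('scene')[160:260,270:390,::-1],(600,500),interpolation=cv2.INTER_CUBIC))
"
```

```text
turn [-0.004  0.001 -0.   ] rows 1.0 shift cm [-29.72  -4.8    4.29] rows 6.0
```

View pics/c2.png

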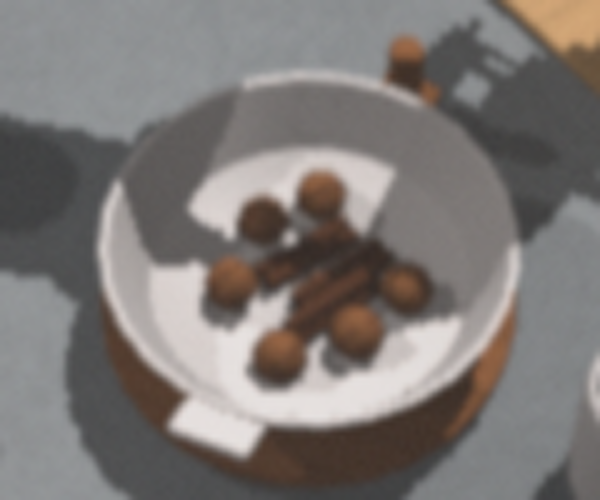

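Three sticks and six nuts are all well inside the bowl; now I'll drop the fourth.

Request:
move_arm(moves=[[[0,0,0],[-4.95,-0.8,0],1.5],[[0,0,0],[-4.95,-0.8,0],1.5],[[0,0,0],[-4.95,-0.8,0],1.5],[[0,0,0],[-4.95,-0.8,0],1.5],[[0,0,0],[-4.95,-0.8,0],1.5],[[0,0,0],[-4.95,-0.8,0],1.5],[[0,0,0],[0,0,3.3],1.5],[[0,0,0],[0,0,1],1.5],[[0,0,0],[0,0,0],1.5],[[0,0,0],[0,0,0],4],[[0,0,0],[0,0,0],4],[[0,0,0],[0,0,0],4],[[0,0,0],[0,0,-3],4],[[0,0,0],[0,0,-5],5.5],[[0,0,0],[0,0,-5],5.5]])

```text
time: 20.2
eef_pos: [0.5791, -0.0169, 0.2141]
eef_rot: [-3.141, -0.0, 1.835]
ft_force: [0.7, 0.2, -0.3]
opening: 0.0549
finger_force: 0.0
```

```bash
python3 -c "
from h import *
look()
go((.53,-.31,.26),yaw(.40))
"
```

```text
turn [ 0.013 -0.005  1.435] rows 8.0 shift cm [-16.36  24.87  -3.94] rows 6.0
```

Request:
move_arm(moves=[[[0,0,0.18],[0,0,0],5.5],[[0,0,0.18],[0,0,0],5.5],[[0,0,0.18],[0,0,0],5.5],[[0,0,0.18],[0,0,0],5.5],[[0,0,0.18],[0,0,0],5.5],[[0,0,0.18],[0,0,0],5.5],[[0,0,0.18],[0,0,0],5.5],[[0,0,0.18],[0,0,0],5.5],[[0,0,0],[-4.2,4.5,-0.8],5.5],[[0,0,0],[-4.2,4.5,-0.8],5.5],[[0,0,0],[-4.2,4.5,-0.8],5.5],[[0,0,0],[-4.2,4.5,-0.8],5.5],[[0,0,0],[-4.2,4.5,-0.8],5.5],[[0,0,0],[0,0,0],5.5]])

```text
time: 22.05
eef_pos: [0.4707, -0.3093, 0.253]
eef_rot: [3.14, 0.0, 0.389]
ft_force: [0.9, 0.9, 0.9]
opening: 0.0547
finger_force: 0.0
```

```bash
python3 -c "
from h import *
P=cams.camera_params('wrist');im=cams.read_camera('wrist')
print(P['pose']);o=monitor.get_obs();print(o['eef_pos'],o['eef_rot'])
np.save('P2.npy',P['pose']);cv2.imwrite('pics/w2.png',im[:,:,::-1])
"
```

```text
[[ 0.3783 -0.893  -0.2437  0.5322]
 [-0.9257 -0.3646 -0.101  -0.2838]
 [ 0.0014  0.2638 -0.9646  0.3997]
 [ 0.      0.      0.      1.    ]]
[ 0.4713 -0.3071  0.2525] [-3.1414 -0.0002  0.3908]
```

View pics/w2.png

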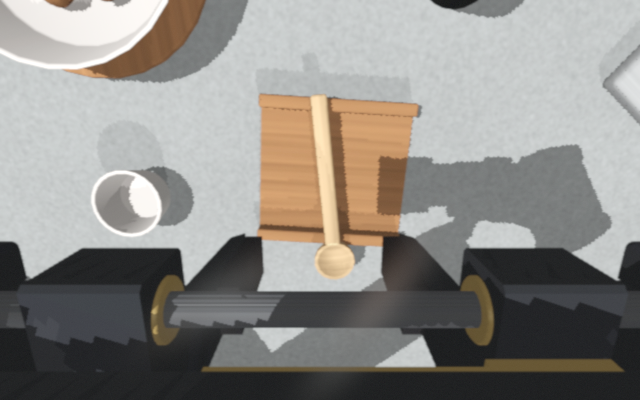

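Wrist view: the far bar runs (261,101)–(418,110) and the near bar's left end is at (260,235). The spoon head is at (334,261) and its handle end at (319,97).

```bash
python3 -c "
from h import *
P=cams.camera_params('wrist');im=cv2.imread('pics/w2.png')
f=lambda u,v,z:cast(P,(u,v),z)[0]
a,b,c=f(261,101,.024),f(418,110,.024),f(260,235,.024)
h,e=f(334,261,.038),f(319,97,.038)
print(a,b,c,'lens',np.linalg.norm(a-b),np.linalg.norm(a-c))
ang=np.arctan2(*(a-c)[::-1]);ang2=np.arctan2(*(a-b)[::-1]);print('trivet yaw',ang,ang2-np.pi/2,'centre',(b+c)/2)
print(h,e,np.linalg.norm(h-e),'spoon yaw',np.arctan2(*(e-h)[::-1]),'grip from head',h+88/186*(e-h))
hs=cv2.cvtColor(im,cv2.COLOR_BGR2HSV);g=cv2.cvtColor(im,cv2.COLOR_BGR2GRAY).astype(int)
for v in (120,140,160,180,200,220): print(v,hs[v,310:345:3].tolist()[:12:2])
"
```

```text
[ 0.5103 -0.2213] [ 0.565  -0.3788] [ 0.3671 -0.2712] lens 0.16674664952202028 0.15159613076443382
trivet yaw 0.33510810234224286 0.3343940432646868 centre [ 0.4661 -0.325 ]
[ 0.3755 -0.3613] [ 0.5371 -0.2766] 0.18247371515527055 spoon yaw 0.4824509823859781 grip from head [ 0.452  -0.3212]
120 [[14, 122, 192], [19, 67, 255], [18, 73, 249], [16, 93, 176], [13, 132, 126], [13, 130, 145]]
140 [[14, 120, 202], [18, 72, 254], [19, 68, 255], [18, 77, 231], [13, 133, 125], [13, 131, 123]]
160 [[15, 119, 207], [16, 101, 205], [18, 73, 251], [18, 74, 247], [13, 127, 124], [14, 133, 123]]
180 [[14, 119, 204], [14, 122, 190], [18, 71, 255], [18, 75, 240], [16, 101, 162], [14, 129, 127]]
200 [[15, 119, 205], [14, 120, 198], [18, 73, 249], [18, 73, 248], [18, 83, 215], [13, 131, 125]]
220 [[14, 122, 197], [14, 122, 196], [16, 104, 205], [18, 72, 250], [17, 80, 226], [13, 132, 108]]
```

```bash
python3 -c "
from h import *
go((.4525,-.3205,.013),yaw(.482))
print(monitor.get_obs()['joints'])
"
```

```text
turn [-0.    -0.    -0.091] rows 1.0 shift cm [-2.28  0.32 23.95] rows 5.0
[-0.622   0.0431  1.8312  0.0003  1.2673  0.5579]
```

Request:
move_arm(moves=[[[0,0,-0.09],[0,0,0],5.5],[[0,0,0],[-2.28,0.32,5],5.5],[[0,0,0],[0,0,6],5.5],[[0,0,0],[0,0,6],5.5],[[0,0,0],[0,0,4],5.5],[[0,0,0],[0,0,2.9],5.5],[[0,0,0],[0,0,0],1],[[0,0,0],[0,0,0],1],[[0,0,0],[0,0,0],1],[[0,0,0],[0,0,0],1],[[0,0,0],[0,0,0],1],[[0,0,0],[0,0,0],1],[[0,0,0],[0,0,0],1]], force=55)

```text
time: 23.72
eef_pos: [0.4546, -0.3197, 0.0152]
eef_rot: [3.139, -0.001, 0.484]
ft_force: [0.7, 0.7, 5.8]
opening: 0.0166
finger_force: 55.0
```

```bash
python3 -c "
from h import *
P=cams.camera_params('wrist');im=cams.read_camera('wrist')
o=monitor.get_obs();print(o)
cv2.imwrite('pics/w3.png',im[:,:,::-1])
go((.50,-.02,.22),yaw(0.))
"
```

```text
{'time': 23.775, 'joints': array([-0.658 ,  0.2812,  2.0424,  0.0004,  0.8153,  0.428 ]), 'qd': array([ 0.0004, -0.0009, -0.001 , -0.0008, -0.0013, -0.    ]), 'effort': array([ -0.6306, -39.2495, -25.119 ,  -0.1671,  -0.2609,   0.0331]), 'eef_pos': array([ 0.4546, -0.3198,  0.0153]), 'eef_rot': array([ 3.1393, -0.0014,  0.4845]), 'ft_force': array([0.1701, 1.0344, 7.1519]), 'wrist_torque': array([ 0.1605, -0.056 , -0.0007]), 'finger_force': 55.001830123364925, 'opening': 0.016140660471929785}
turn [ 0.002 -0.002  0.484] rows 3.0 shift cm [  4.54 -29.98 -20.47] rows 7.0
```

View pics/w3.png

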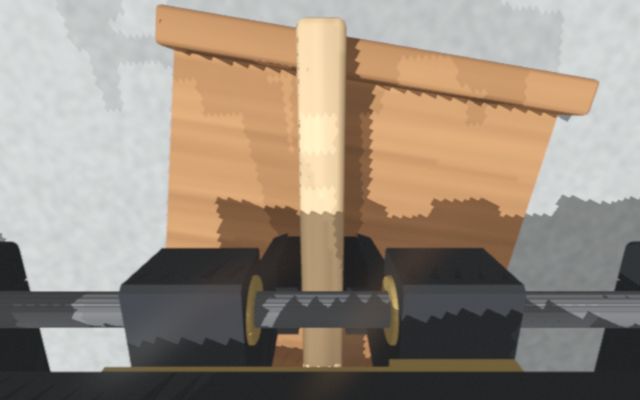

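Request:
move_arm(moves=[[[0,0,0],[0,0,-2],1],[[0,0,0],[0,0,-5],1],[[0,0,0],[0,0,-5],1],[[0,0,0],[0,0,-5],1],[[0,0,0],[0,0,-3.5],1],[[0,0,0.161],[0,0,0],1],[[0,0,0.161],[0,0,0],1],[[0,0,0.162],[0,0,0],1],[[0,0,0],[2.36,-4.28,0],1],[[0,0,0],[2.36,-4.28,0],1],[[0,0,0],[2.36,-4.28,0],1],[[0,0,0],[2.36,-4.28,0],1],[[0,0,0],[2.36,-4.28,0],1],[[0,0,0],[2.36,-4.28,0],1],[[0,0,0],[2.36,-4.28,0],1],[[0,0.167,0],[0,0,0],1],[[0,0.167,0],[0,0,0],1],[[0,0.167,0],[0,0,0],1],[[0,0.167,0],[0,0,0],1],[[0,0.167,0],[0,0,0],1]])

```text
time: 26.28
eef_pos: [0.6182, -0.0171, 0.2189]
eef_rot: [-3.137, -0.82, 0.003]
ft_force: [1.0, 2.2, -0.6]
opening: 0.0163
finger_force: 55.0
```

```bash
python3 -c "
from h import *
o=monitor.get_obs();print(o['eef_pos'],o['eef_rot'],o['joints'],o['opening'])
cv2.imwrite('pics/sd.png',cv2.resize(cams.read_camera('side')[60:300,150:450,::-1],(750,600),interpolation=cv2.INTER_CUBIC))
"
```

```text
[ 0.6182 -0.0171  0.2189] [-3.1372 -0.82    0.003 ] [-0.1197 -0.2178  2.346   0.4477  0.2186  1.0484] 0.016268599668695267
```

View pics/sd.png

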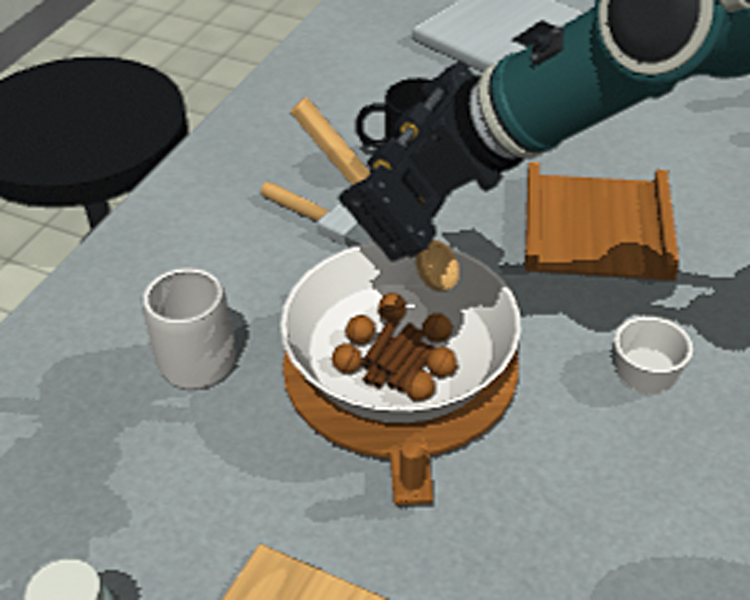

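Side view: six nuts and four sticks lie inside the bowl, and the spoon is held firmly but joint 5 is near its limit. A quick kinematic fit will help me choose the tilt direction.

```bash
cat > kin.py <<'E'
from h import *
from scipy.optimize import least_squares,fsolve
D=[(.2647,1.6054,.6742,.2374,0),(.045,1.8552,.5588,.2385,0),(.0431,1.8312,.5625,.2525,0),(.2812,2.0424,.5558,.0153,0),(-.2178,2.346,.6182,.2189,.82)]
def wr(p,q2,q3): return p[0]+p[1]*np.sin(q2)+p[2]*np.sin(q2+q3),p[3]+p[1]*np.cos(q2)+p[2]*np.cos(q2+q3)
def res(p):
    o=[]
    for q2,q3,r,z,f in D:
        a,b=wr(p,q2,q3);o+=[a-(r-p[4]*np.sin(f)),b-(z+p[4]*np.cos(f))]
    return o
s=least_squares(res,[0,.5,.45,.2,.25],x_scale=.1);p=s.x
def ik(r,z,f):
    q=fsolve(lambda q:np.array(wr(p,*q))-[r-p[4]*np.sin(f),z+p[4]*np.cos(f)],[.2,1.8]);return q,np.pi-f-q.sum()
E
python3 - <<'E'
from kin import *
print(p,np.abs(s.fun).max())
for f in (.6,.75,-.6,-.8,-1.):
    for x in (-.045,.045):
        hx,hz=.579+x,.053;sg=np.sign(f);g=abs(f)
        r=hx+sg*(.088*np.cos(g)+.016*np.sin(g));z=hz+.088*np.sin(g)-.016*np.cos(g)
        print(f,x,round(r,3),round(z,3),*ik(r,z,f))
E
```

```text
[0.0017 0.5111 0.5644 0.2497 0.3393] 0.0005281609197778092
0.6 -0.045 0.616 0.089 [0.0303 2.3061] 0.20524706171726992
0.6 0.045 0.706 0.089 [0.1909 2.1235] 0.2272518411806046
0.75 -0.045 0.609 0.101 [-0.0201  2.4071] 0.004584465769440271
0.75 0.045 0.699 0.101 [0.1456 2.2277] 0.018216665165394996
-0.6 -0.045 0.452 0.089 [0.4019 1.8392] 1.500506265841996
-0.6 0.045 0.542 0.089 [0.5457 1.6216] 1.574211197347497
-0.8 -0.045 0.461 0.105 [0.5319 1.7053] 1.7044565688833884
-0.8 0.045 0.551 0.105 [0.6752 1.4714] 1.795000430572507
-1.0 -0.045 0.473 0.118 [0.6631 1.5784] 1.900096294459333
-1.0 0.045 0.563 0.118 [0.8079 1.3258] 2.007889862354439
```

Request:
move_arm(moves=[[[0,-0.165,0],[0,0,0],1],[[0,-0.165,0],[0,0,0],1],[[0,-0.165,0],[0,0,0],1],[[0,-0.165,0],[0,0,0],1],[[0,-0.165,0],[0,0,0],1],[[0,0,-0.175],[0,0,0],1],[[0,0,-0.175],[0,0,0],1],[[0,0,-0.175],[0,0,0],1],[[0,0,-0.175],[0,0,0],1],[[0,0,-0.175],[0,0,0],1],[[0,0,-0.175],[0,0,0],1],[[0,0,-0.175],[0,0,0],1],[[0,0,-0.175],[0,0,0],1],[[0,0,-0.175],[0,0,0],1],[[0,0,-0.175],[0,0,0],1],[[0,0,-0.175],[0,0,0],1],[[0,0,-0.175],[0,0,0],1],[[0,0,-0.175],[0,0,0],1],[[0,0,-0.175],[0,0,0],1],[[0,0,-0.175],[0,0,0],1]])

```text
time: 28.82
eef_pos: [0.6193, -0.0183, 0.2192]
eef_rot: [-3.136, -0.01, 2.634]
ft_force: [-0.6, -0.6, -0.1]
opening: 0.0165
finger_force: 55.0
```

```bash
python3 -c "
from h import *
o=monitor.get_obs();print(o['eef_pos'],o['eef_rot'],o['joints'],o['opening'])
go((.53,-.017,.2),yaw(3.1416))
"
```

```text
[ 0.6193 -0.0183  0.2192] [-3.1363 -0.0103  2.6343] [-0.0695  0.1802  1.7416 -0.0004  1.2313 -1.1329] 0.016468796995184252
turn [-0.003 -0.011 -0.507] rows 3.0 shift cm [8.93 0.13 1.92] rows 2.0
```

Request:
move_arm(moves=[[[0,0,-0.169],[0,0,0],1],[[0,0,-0.169],[0,0,0],1],[[0,0,-0.169],[0,0,0],1],[[0,0,0],[4.5,0,0],1],[[0,0,0],[4.5,0,0],1],[[0,0.165,0],[0,0,0],1],[[0,0.165,0],[0,0,0],1],[[0,0.165,0],[0,0,0],1],[[0,0.165,0],[0,0,0],1],[[0,0.165,0],[0,0,0],1],[[0,0.165,0],[0,0,0],1],[[0,0,0],[0,0,0],1]])

```text
time: 30.32
eef_pos: [0.5293, -0.0175, 0.2149]
eef_rot: [-3.14, -1.008, 3.137]
ft_force: [-0.5, 0.1, -1.3]
opening: 0.0166
finger_force: 55.0
```

```bash
python3 -c "
from h import *
o=monitor.get_obs();print(o['time'],o['eef_pos'],o['eef_rot'],o['joints'],o['opening'])
R=Ro.from_euler('xyz',o['eef_rot']);print(R.as_matrix())
print('head',o['eef_pos']+R.apply([-.088,0,-.016]))
for n in ['scene']:
  im=cams.read_camera(n)
  cv2.imwrite('pics/e1.png',cv2.resize(im[130:290,230:430,::-1],(750,600),interpolation=cv2.INTER_CUBIC))
"
```

```text
30.325 [ 0.5293 -0.0175  0.2149] [-3.14   -1.0082  3.1371] [-0.0528  0.66    1.3852 -0.0492  2.1036 -1.6216] 0.01656456089194606
[[-0.5334  0.0032 -0.8459]
 [ 0.0024  1.      0.0022]
 [ 0.8459 -0.0009 -0.5334]]
head [ 0.5898 -0.0177  0.149 ]
```

View pics/e1.png

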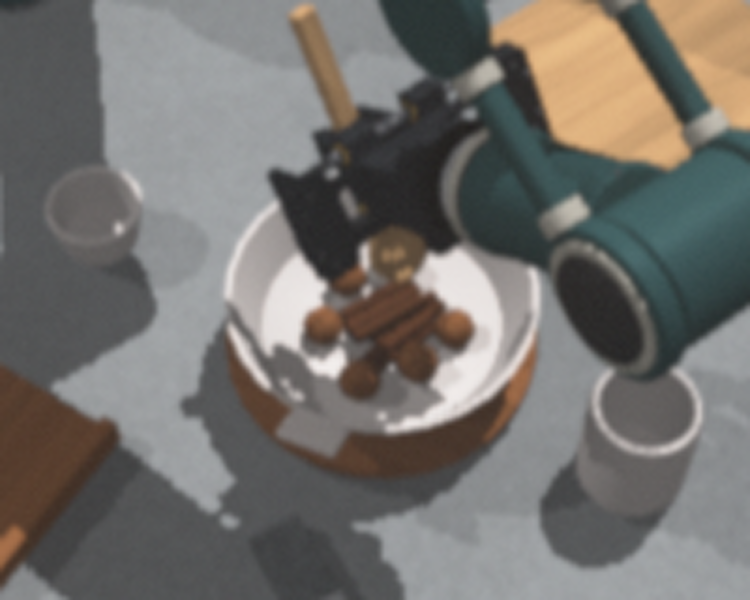

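```bash
python3 -c "
from h import *
P=cams.camera_params('side');c=np.array([.579,-.018])
for p in ((392,307),(360,330),(347,358),(421,384),(440,362),(437,328),(400,355)):
    x=cast(P,(150+p[0]/2.5,60+p[1]/2.5),.043)[0]-c;print(x,np.hypot(*x),np.degrees(np.arctan2(x[1],x[0])))
"
```

```text
[ 0.0281 -0.047 ] 0.05474874377912394 -59.07342189473341
[ 0.0437 -0.0043] 0.04390850628934834 -5.646235909001812
[0.0388 0.0349] 0.052184870265264104 41.96087143558228
[-0.04   0.036] 0.053800563861940716 137.99510117511957
[-0.0455  0.0026] 0.04559373670800007 176.7326353446844
[-0.0251 -0.0384] 0.045867708039952826 -123.18498961042361
[-0.0065  0.0101] 0.012020133792259876 122.61775751027048
```

Request:
move_arm(moves=[[[0,0,0],[0.4,3.1,0.64],1],[[0,0,0],[0.4,3.1,0.63],1],[[0,0,0],[0,0,0],1],[[0,0,0],[-2,0,1.26],1],[[0,0,0],[-2,0,1.26],1],[[0,0,0],[-1.2,0,0.76],1],[[0,0,0],[-0.8,0,0.5],1],[[0,0,0],[-0.7,0,0.44],1],[[0,0,0],[-0.6,0,0.38],1],[[0,0,0],[-0.57,0,0.36],1],[[0,0,0],[0,0,0],1]])

```text
time: 31.75
eef_pos: [0.5152, 0.046, 0.1264]
eef_rot: [3.133, -1.0, -3.137]
ft_force: [0.3, -0.3, -0.4]
opening: 0.0162
finger_force: 55.0
```

```bash
cat > hd.py <<'E'
from h import *
o=monitor.get_obs();R=Ro.from_euler('xyz',o['eef_rot']);hd=o['eef_pos']+R.apply([-.088,0,-.016])
print(o['time'],'head',hd,'rel',hd[:2]-[.575,-.018],o['ft_force'],o['eef_rot'])
def stir(R_,z=.056,n=20):
    "rows for one anticlockwise round from the present angle, relative to (.575,-.018)"
    c=np.array([.575,-.018]);a=np.arctan2(*(hd[:2]-c)[::-1]);cur=hd
    for i in range(1,n+1):
        t=np.r_[c+R_*np.array([np.cos(a+2*np.pi*i/n),np.sin(a+2*np.pi*i/n)]),z]
        d=R.inv().apply(t-cur)*100;cur=t;print([[0,0,0],d.round(2).tolist(),1])
E
python3 -c "
from hd import *
stir(.048)
"
```

```text
31.75 head [0.5762 0.0461 0.061 ] rel [0.0012 0.0641] [ 0.3132 -0.2914 -0.4418] [ 3.1333 -1.     -3.1373]
[[0, 0, 0], [0.4, -1.82, 1.54], 1]
[[0, 0, 0], [0.73, -0.66, 1.13], 1]
[[0, 0, 0], [0.59, -1.04, 0.91], 1]
[[0, 0, 0], [0.38, -1.33, 0.59], 1]
[[0, 0, 0], [0.15, -1.48, 0.21], 1]
[[0, 0, 0], [-0.11, -1.49, -0.18], 1]
[[0, 0, 0], [-0.35, -1.35, -0.56], 1]
[[0, 0, 0], [-0.56, -1.08, -0.88], 1]
[[0, 0, 0], [-0.71, -0.7, -1.12], 1]
[[0, 0, 0], [-0.8, -0.26, -1.25], 1]
[[0, 0, 0], [-0.8, 0.21, -1.25], 1]
[[0, 0, 0], [-0.73, 0.66, -1.13], 1]
[[0, 0, 0], [-0.59, 1.04, -0.91], 1]
[[0, 0, 0], [-0.38, 1.33, -0.59], 1]
[[0, 0, 0], [-0.15, 1.48, -0.21], 1]
[[0, 0, 0], [0.11, 1.49, 0.18], 1]
[[0, 0, 0], [0.35, 1.35, 0.56], 1]
[[0, 0, 0], [0.56, 1.08, 0.88], 1]
[[0, 0, 0], [0.71, 0.7, 1.12], 1]
[[0, 0, 0], [0.8, 0.26, 1.25], 1]
```

Request:
move_arm(moves=[[[0,0,0],[0.4,-1.82,1.54],1],[[0,0,0],[0.73,-0.66,1.13],1],[[0,0,0],[0.59,-1.04,0.91],1],[[0,0,0],[0.38,-1.33,0.59],1],[[0,0,0],[0.15,-1.48,0.21],1],[[0,0,0],[-0.11,-1.49,-0.18],1],[[0,0,0],[-0.35,-1.35,-0.56],1],[[0,0,0],[-0.56,-1.08,-0.88],1],[[0,0,0],[-0.71,-0.7,-1.12],1],[[0,0,0],[-0.8,-0.26,-1.25],1],[[0,0,0],[-0.8,0.21,-1.25],1],[[0,0,0],[-0.73,0.66,-1.13],1],[[0,0,0],[-0.59,1.04,-0.91],1],[[0,0,0],[-0.38,1.33,-0.59],1],[[0,0,0],[-0.15,1.48,-0.21],1],[[0,0,0],[0.11,1.49,0.18],1],[[0,0,0],[0.35,1.35,0.56],1],[[0,0,0],[0.56,1.08,0.88],1],[[0,0,0],[0.71,0.7,1.12],1],[[0,0,0],[0.8,0.26,1.25],1]])

```text
time: 34.25
eef_pos: [0.5141, 0.0306, 0.122]
eef_rot: [3.133, -0.999, -3.137]
ft_force: [1.5, -0.1, 0.8]
opening: 0.0161
finger_force: 55.0
```

```bash
python3 -c "
from hd import *
stir(.048)
im=cams.read_camera('side')
cv2.imwrite('pics/sd2.png',cv2.resize(im[60:300,150:450,::-1],(750,600),interpolation=cv2.INTER_CUBIC))
"
```

```text
34.25 head [0.5752 0.0307 0.0567] rel [0.0002 0.0487] [ 1.4625 -0.0759  0.7976] [ 3.1332 -0.9987 -3.1369]
[[0, 0, 0], [0.75, -0.3, 1.28], 1]
[[0, 0, 0], [0.73, -0.68, 1.12], 1]
[[0, 0, 0], [0.58, -1.06, 0.89], 1]
[[0, 0, 0], [0.38, -1.34, 0.57], 1]
[[0, 0, 0], [0.13, -1.48, 0.2], 1]
[[0, 0, 0], [-0.12, -1.48, -0.2], 1]
[[0, 0, 0], [-0.36, -1.34, -0.57], 1]
[[0, 0, 0], [-0.57, -1.06, -0.89], 1]
[[0, 0, 0], [-0.72, -0.68, -1.13], 1]
[[0, 0, 0], [-0.8, -0.24, -1.25], 1]
[[0, 0, 0], [-0.8, 0.23, -1.25], 1]
[[0, 0, 0], [-0.73, 0.68, -1.12], 1]
[[0, 0, 0], [-0.58, 1.06, -0.89], 1]
[[0, 0, 0], [-0.38, 1.34, -0.57], 1]
[[0, 0, 0], [-0.13, 1.48, -0.2], 1]
[[0, 0, 0], [0.12, 1.48, 0.2], 1]
[[0, 0, 0], [0.36, 1.34, 0.57], 1]
[[0, 0, 0], [0.57, 1.06, 0.89], 1]
[[0, 0, 0], [0.72, 0.68, 1.13], 1]
[[0, 0, 0], [0.8, 0.24, 1.25], 1]
```

View pics/sd2.png

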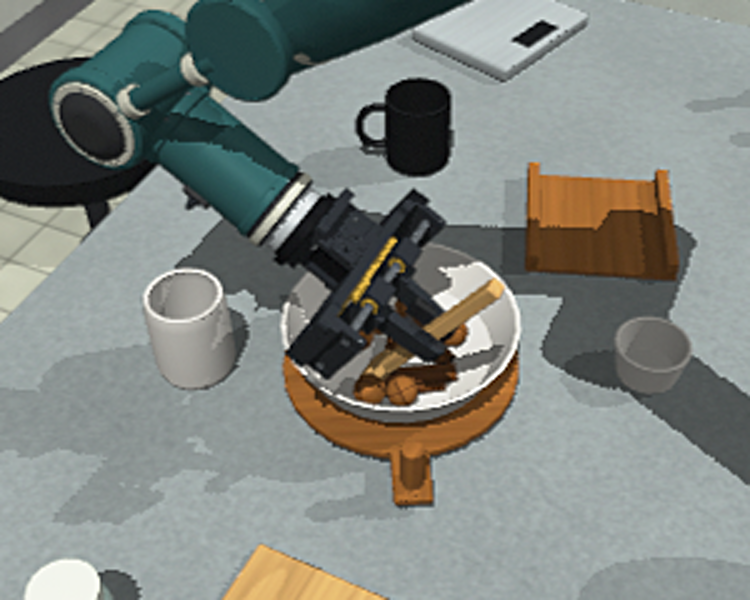

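The spoon is still well gripped and nothing has spilled. Three more identical rounds.

Request:
move_arm(moves=[[[0,0,0],[0.75,-0.3,1.28],1],[[0,0,0],[0.73,-0.68,1.12],1],[[0,0,0],[0.58,-1.06,0.89],1],[[0,0,0],[0.38,-1.34,0.57],1],[[0,0,0],[0.13,-1.48,0.2],1],[[0,0,0],[-0.12,-1.48,-0.2],1],[[0,0,0],[-0.36,-1.34,-0.57],1],[[0,0,0],[-0.57,-1.06,-0.89],1],[[0,0,0],[-0.72,-0.68,-1.13],1],[[0,0,0],[-0.8,-0.24,-1.25],1],[[0,0,0],[-0.8,0.23,-1.25],1],[[0,0,0],[-0.73,0.68,-1.12],1],[[0,0,0],[-0.58,1.06,-0.89],1],[[0,0,0],[-0.38,1.34,-0.57],1],[[0,0,0],[-0.13,1.48,-0.2],1],[[0,0,0],[0.12,1.48,0.2],1],[[0,0,0],[0.36,1.34,0.57],1],[[0,0,0],[0.57,1.06,0.89],1],[[0,0,0],[0.72,0.68,1.13],1],[[0,0,0],[0.8,0.24,1.25],1]])

```text
time: 36.8
eef_pos: [0.5137, 0.0291, 0.1217]
eef_rot: [3.136, -1.0, -3.139]
ft_force: [1.6, 1.1, 0.1]
opening: 0.0164
finger_force: 55.0
```

Request:
move_arm(moves=[[[0,0,0],[0.78,-0.24,1.26],1],[[0,0,0],[0.73,-0.68,1.12],1],[[0,0,0],[0.58,-1.06,0.89],1],[[0,0,0],[0.38,-1.34,0.57],1],[[0,0,0],[0.13,-1.48,0.2],1],[[0,0,0],[-0.12,-1.48,-0.2],1],[[0,0,0],[-0.36,-1.34,-0.57],1],[[0,0,0],[-0.57,-1.06,-0.89],1],[[0,0,0],[-0.72,-0.68,-1.13],1],[[0,0,0],[-0.8,-0.24,-1.25],1],[[0,0,0],[-0.8,0.23,-1.25],1],[[0,0,0],[-0.73,0.68,-1.12],1],[[0,0,0],[-0.58,1.06,-0.89],1],[[0,0,0],[-0.38,1.34,-0.57],1],[[0,0,0],[-0.13,1.48,-0.2],1],[[0,0,0],[0.12,1.48,0.2],1],[[0,0,0],[0.36,1.34,0.57],1],[[0,0,0],[0.57,1.06,0.89],1],[[0,0,0],[0.72,0.68,1.13],1],[[0,0,0],[0.8,0.24,1.25],1]])

```text
time: 39.3
eef_pos: [0.5138, 0.0298, 0.1211]
eef_rot: [3.133, -1.0, -3.137]
ft_force: [-0.3, -0.7, -0.1]
opening: 0.0166
finger_force: 55.0
```

Request:
move_arm(moves=[[[0,0,0],[0.78,-0.24,1.26],1],[[0,0,0],[0.73,-0.68,1.12],1],[[0,0,0],[0.58,-1.06,0.89],1],[[0,0,0],[0.38,-1.34,0.57],1],[[0,0,0],[0.13,-1.48,0.2],1],[[0,0,0],[-0.12,-1.48,-0.2],1],[[0,0,0],[-0.36,-1.34,-0.57],1],[[0,0,0],[-0.57,-1.06,-0.89],1],[[0,0,0],[-0.72,-0.68,-1.13],1],[[0,0,0],[-0.8,-0.24,-1.25],1],[[0,0,0],[-0.8,0.23,-1.25],1],[[0,0,0],[-0.73,0.68,-1.12],1],[[0,0,0],[-0.58,1.06,-0.89],1],[[0,0,0],[-0.38,1.34,-0.57],1],[[0,0,0],[-0.13,1.48,-0.2],1],[[0,0,0],[0.12,1.48,0.2],1],[[0,0,0],[0.36,1.34,0.57],1],[[0,0,0],[0.57,1.06,0.89],1],[[0,0,0],[0.72,0.68,1.13],1],[[0,0,0],[0.8,0.24,1.25],1]])

```text
time: 41.8
eef_pos: [0.5138, 0.0296, 0.1209]
eef_rot: [3.133, -1.0, -3.137]
ft_force: [0.7, 0.8, 0.7]
opening: 0.0165
finger_force: 55.0
```

```bash
python3 -c "
from hd import *
"
```

```text
41.8 head [0.5749 0.0298 0.0555] rel [-0.0001  0.0478] [0.7098 0.7841 0.7099] [ 3.1333 -0.9996 -3.1369]
```

Request:
move_arm(moves=[[[0,0,0],[0.85,0,-0.54],1],[[0,0,0],[0.85,0,-0.54],1],[[0,0,0],[0.85,0,-0.54],1],[[0,0,0],[0.85,0,-0.54],1],[[0,0,0],[1.7,0,-1.08],1],[[0,0,0],[1.7,0,-1.08],1],[[0,0,0],[1.7,0,-1.08],1],[[0,0,0],[1.7,0,-1.08],1],[[0,0,0],[0,0,0],1]])

```text
time: 42.92
eef_pos: [0.5153, 0.0285, 0.2437]
eef_rot: [3.133, -0.995, -3.137]
ft_force: [0.4, -0.1, -0.5]
opening: 0.0162
finger_force: 55.0
```

```bash
python3 -c "
from h import *
im=cams.read_camera('side')
cv2.imwrite('pics/sd3.png',cv2.resize(im[60:300,150:450,::-1],(750,600),interpolation=cv2.INTER_CUBIC))
"
```

```text
(no output)
```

View pics/sd3.png

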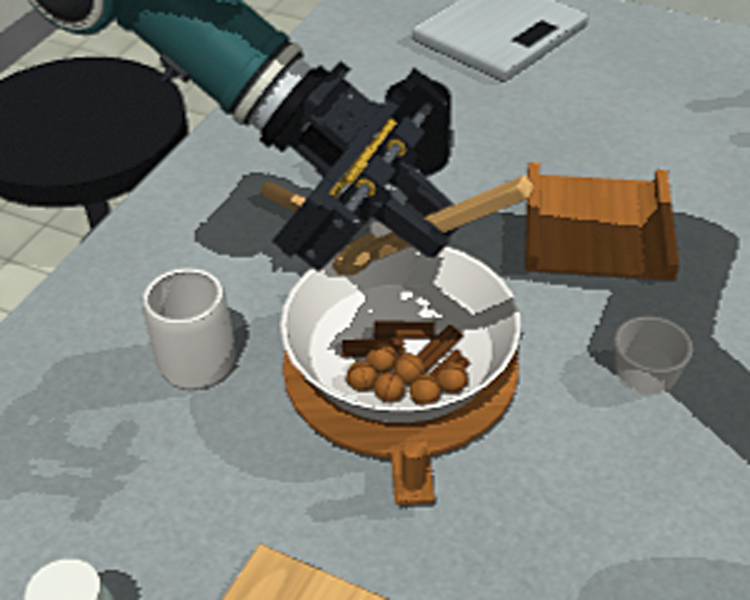

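All six nuts and four sticks are in the bowl after stirring, and the spoon is clear. Next I'll untilt and turn it back.

Request:
move_arm(moves=[[[0,-0.166,0],[0,0,0],1],[[0,-0.166,0],[0,0,0],1],[[0,-0.166,0],[0,0,0],1],[[0,-0.166,0],[0,0,0],1],[[0,-0.166,0],[0,0,0],1],[[0,-0.166,0],[0,0,0],1],[[0,0,0.175],[0,0,0],1],[[0,0,0.175],[0,0,0],1],[[0,0,0.175],[0,0,0],1],[[0,0,0.175],[0,0,0],1],[[0,0,0.175],[0,0,0],1],[[0,0,0.175],[0,0,0],1],[[0,0,0.175],[0,0,0],1],[[0,0,0.175],[0,0,0],1],[[0,0,0.175],[0,0,0],1],[[0,0,0.175],[0,0,0],1],[[0,0,0.175],[0,0,0],1],[[0,0,0.175],[0,0,0],1],[[0,0,0.175],[0,0,0],1],[[0,0,0],[0,0,0],1]])

```text
time: 45.48
eef_pos: [0.5136, 0.0284, 0.2403]
eef_rot: [-3.134, 0.0, 0.866]
ft_force: [0.4, -0.1, -0.7]
opening: 0.0162
finger_force: 55.0
```

```bash
python3 -c "
from h import *
P=cams.camera_params('wrist');im=cams.read_camera('wrist')
o=monitor.get_obs();print(o['eef_pos'],o['eef_rot'],o['joints'])
# handle end in tool frame, spoon top plane is 23mm behind the tcp
h=cv2.cvtColor(im,cv2.COLOR_RGB2HSV).astype(int);m=(h[...,1]>50)&(h[...,1]<115)&(h[...,0]>12)&(h[...,0]<24)&(h[...,2]>140)
for b in blobs(m,300):
    v,u=np.nonzero(b);print('blob',u.min(),u.max(),v.min(),v.max(),b.sum())
im3=cv2.imread('pics/w3.png')
cv2.imwrite('pics/w4.png',np.hstack([cv2.resize(im[:,:,::-1],(400,250)),cv2.resize(im3,(400,250))]))
go((.466,-.325,.2),yaw(.335))
"
```

```text
[0.5138 0.0284 0.2405] [-3.1346  0.      0.8672] [ 0.0039 -0.0396  1.9363  0.0048  1.2502  0.706 ]
blob 24 226 0 102 10609
blob 295 341 39 233 7634
turn [-0.007  0.002  0.532] rows 3.0 shift cm [-16.13  31.81   4.05] rows 6.0
```

View pics/w4.png

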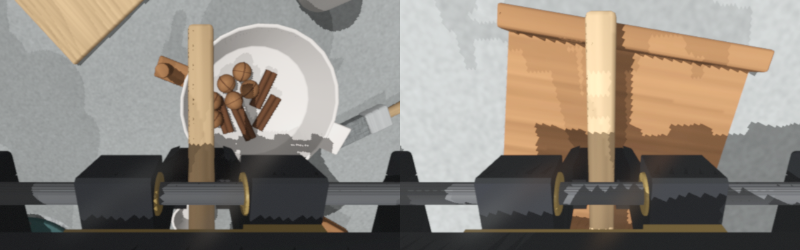

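The handle end sits lower in the wrist view (row 39 against 20 at the grasp), so the spoon has pitched in the grip. I'll work out by how much, and when it happened.

```bash
python3 - <<'E'
from h import *
from scipy.optimize import minimize_scalar
Q=cams.camera_params('side')
def end(pos,rpy,d,s=.098):
    R=Ro.from_euler('xyz',rpy);return np.array(pos)+R.apply([s*np.cos(d),0,-.016+s*np.sin(d)])
for nm,pos,rpy,px in [('sd2',(.5141,.0306,.122),(3.1332,-.9987,-3.1369),(150+495/2.5,60+289/2.5)),('sd3',(.5153,.0285,.2437),(3.133,-.995,-3.137),(150+524/2.5,60+184/2.5)),('e1 scene',(.5293,-.0175,.2149),(-3.14,-1.0082,3.1371),(230+302/3.75,130+12/3.75))]:
    C=cams.camera_params('scene') if 'e1' in nm else Q
    for d in (0,.15,.3,.45): print(nm,d,proj(C,end(pos,rpy,d))[0],'seen',np.round(px,1))
P=cams.camera_params('wrist');o=monitor.get_obs()
for d in (0,.15,.3,.45): print('now',d,proj(P,end(o['eef_pos'],o['eef_rot'],d)-[0,0,-.007])[0],'seen 318,39')
E
```

```text
sd2 0 [346.6315 172.3543] seen [348.  175.6]
sd2 0.15 [351.7636 177.1965] seen [348.  175.6]
sd2 0.3 [356.1176 182.3762] seen [348.  175.6]
sd2 0.45 [359.5854 187.7445] seen [348.  175.6]
sd3 0 [350.8975 122.6205] seen [359.6 133.6]
sd3 0.15 [356.5749 128.225 ] seen [359.6 133.6]
sd3 0.3 [361.3675 134.2961] seen [359.6 133.6]
sd3 0.45 [365.1559 140.6541] seen [359.6 133.6]
e1 scene 0 [309.3771 130.6844] seen [310.5 133.2]
e1 scene 0.15 [306.5242 130.3747] seen [310.5 133.2]
e1 scene 0.3 [304.1224 130.8765] seen [310.5 133.2]
e1 scene 0.45 [302.2125 132.1491] seen [310.5 133.2]
now 0 [323.3028   3.0656] seen 318,39
now 0.15 [323.1446  17.6691] seen 318,39
now 0.3 [323.023   34.9049] seen 318,39
now 0.45 [322.9302  53.667 ] seen 318,39
```

```bash
python3 - <<'E'
from h import *
P=cams.camera_params('wrist');o=monitor.get_obs();R=Ro.from_euler('xyz',o['eef_rot'])
def row(d,s): return proj(P,o['eef_pos']+R.apply([s*np.cos(d)+.007*np.sin(d)*0,0,-.016+s*np.sin(d)]+np.array([np.sin(d),0,-np.cos(d)])*.007))[0].round(1)
for s in (.086,.089,.092,.095): print(s,[row(d,s)[1] for d in (0,.1,.15,.2,.25,.3)])
for n in ('w3','w4'):
    im=cv2.imread('pics/w3.png') if n=='w3' else cams.read_camera('wrist')[:,:,::-1]
    g=im[:70,320].astype(int);print(n,g[:70:3,0].tolist())
Q=cams.camera_params('side')
def end(pos,rpy,d,s):
    return np.array(pos)+Ro.from_euler('xyz',rpy).apply([s*np.cos(d),0,-.016+s*np.sin(d)])
for d in(.05,.1,.15,.2,.25,.3):print(d,'sd2',proj(Q,end((.5141,.0306,.122),(3.1332,-.9987,-3.1369),d,.091))[0],'sd3',proj(Q,end((.5153,.0285,.2437),(3.133,-.995,-3.137),d,.091))[0])
E
```

```text
0.086 [np.float64(43.1), np.float64(46.4), np.float64(48.8), np.float64(51.6), np.float64(54.9), np.float64(58.5)]
0.089 [np.float64(33.3), np.float64(37.4), np.float64(40.3), np.float64(43.6), np.float64(47.2), np.float64(51.2)]
0.092 [np.float64(23.4), np.float64(28.5), np.float64(31.8), np.float64(35.5), np.float64(39.6), np.float64(44.0)]
0.095 [np.float64(13.3), np.float64(19.4), np.float64(23.2), np.float64(27.4), np.float64(31.9), np.float64(36.8)]
w3 [195, 194, 194, 192, 189, 189, 154, 168, 175, 177, 177, 178, 179, 178, 179, 179, 179, 179, 179, 180, 179, 180, 181, 180]
w4 [171, 170, 171, 170, 172, 176, 172, 174, 173, 171, 171, 173, 168, 129, 134, 137, 138, 138, 138, 138, 138, 139, 139, 139]
0.05 sd2 [346.3459 175.3882] sd3 [350.5294 126.3891]
0.1 sd2 [347.9286 176.8779] sd3 [352.2795 128.1116]
0.15 sd2 [349.4364 178.4072] sd3 [353.9444 129.8879]
0.2 sd2 [350.8649 179.9713] sd3 [355.5194 131.7123]
0.25 sd2 [352.2102 181.5652] sd3 [356.9999 133.5787]
0.3 sd2 [353.4685 183.184 ] sd3 [358.3819 135.4812]
```

Request:
move_arm(moves=[[[0,0,-0.175],[0,0,0],1],[[0,0,-0.175],[0,0,0],1],[[0,0,-0.175],[0,0,0],1],[[0,0,-0.175],[0,0,0],1],[[0,0,-0.175],[0,0,0],1],[[0,0,-0.175],[0,0,0],1],[[0,0,-0.175],[0,0,0],1],[[0,0,-0.175],[0,0,0],1],[[0,0,-0.175],[0,0,0],1],[[0,0,-0.175],[0,0,0],1],[[0,0,-0.175],[0,0,0],1],[[0,0,-0.175],[0,0,0],1],[[0,0,-0.175],[0,0,0],1],[[0,0.178,0],[0,0,0],1],[[0,0.178,0],[0,0,0],1],[[0,0.178,0],[0,0,0],1],[[0,0.178,0],[0,0,0],1],[[0,0.178,0],[0,0,0],1],[[0,0.178,0],[0,0,0],1],[[0,0.178,0],[0,0,0],1]], force=60)

```text
time: 48.08
eef_pos: [0.5152, 0.0284, 0.2411]
eef_rot: [3.119, -1.254, -3.122]
ft_force: [-0.9, -0.4, -0.7]
opening: 0.0155
finger_force: 60.0
```

```bash
cat > hd.py <<'E'
from h import *
o=monitor.get_obs();R=Ro.from_euler('xyz',o['eef_rot'])
# pitch of the spoon in the grip, from the row of the handle's end in the wrist view
P=cams.camera_params('wrist');s=.0935
def row(d): return proj(P,o['eef_pos']+R.apply(np.array([s*np.cos(d)+.007*np.sin(d),0,-.016+s*np.sin(d)-.007*np.cos(d)])))[0][1]
def pitch():
    im=cams.read_camera('wrist')[:90,305:335].astype(int);h=(im[...,0]-im[...,2]).mean(1)
    ds=np.arange(0,.6,.01);rs=np.array([row(d) for d in ds]);print([int(x) for x in h[::4]])
    g=np.diff(cv2.blur(h.reshape(-1,1).astype(np.float32),(1,3)).ravel());v=int(np.argmax(g[8:]))+8;d=float(np.interp(v,rs,ds));print('row',v,'pitch',d);return d
def head(d): return o['eef_pos']+R.apply([-.0925*np.cos(d),0,-.016-.0925*np.sin(d)])
def path(hd,pts):
    cur=hd
    for t in pts:
        q=R.inv().apply(np.array(t)-cur)*100;cur=np.array(t);print([[0,0,0],q.round(2).tolist(),1])
def stir(R_,z,n=20,a0=np.pi/2):
    return [(.575+R_*np.cos(a0+2*np.pi*i/n),-.018+R_*np.sin(a0+2*np.pi*i/n),z) for i in range(n+1)]
E
python3 -c "
from hd import *
print(o['eef_pos'],o['eef_rot'],o['joints'])
d=pitch();hd=head(.26);print('head',hd);path(hd,[(.575,.044,hd[2])]);path(np.array((.575,.044,hd[2])),[(.575,.044,.056)])
im=cams.read_camera('side')
cv2.imwrite('pics/sd4.png',cv2.resize(im[60:300,150:450,::-1],(750,600),interpolation=cv2.INTER_CUBIC))
"
```

```text
[0.5152 0.0284 0.2411] [ 3.1191 -1.2539 -3.1222] [ 0.0025  0.745   1.3428  0.0087  2.3078 -1.5702]
[-29, -24, -24, -24, -24, -25, -25, -25, -24, -24, 69, 66, 66, 66, 66, 66, 66, 66, 66, 66, 66, 66, 66]
row 37 pitch 0.21130311670314159
head [0.5809 0.0288 0.1686]
[[0, 0, 0], [0.17, 1.52, 0.57], 1]
[[0, 0, 0], [-10.7, -0.08, 3.51], 1]
```

View pics/sd4.png

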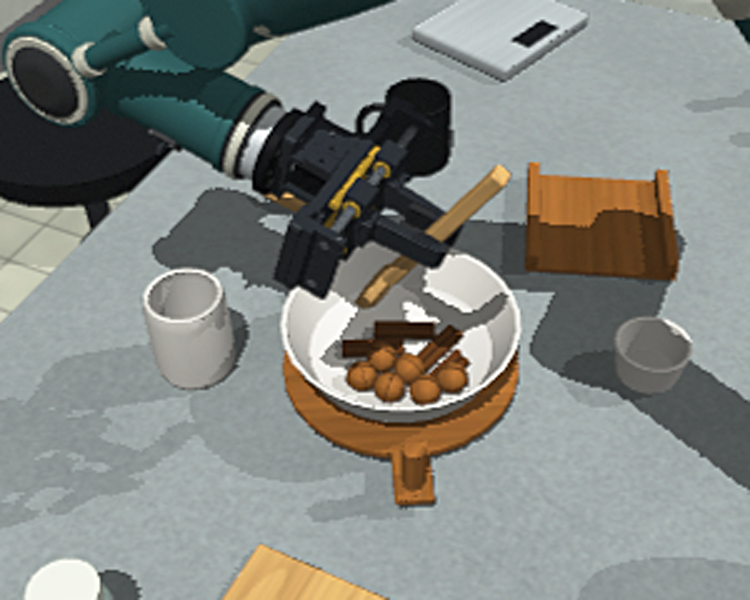

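The spoon now points steeply down and the empty floor is on the −y side, so I'll enter there. That was picture 14, so from here I go by numbers.

```bash
python3 -c "
from hd import *
hd=head(.24);print(hd);a=np.array((.575,-.07,hd[2]));path(hd,[a]);path(a,[(.575,-.07,.057)])
print('stir');path(np.array((.575,-.07,.057)),stir(.048,.056,20,-np.pi/2)[1:]);print('loop1');path(np.array((.575,-.066,.056)),stir(.048,.056,20,-np.pi/2)[1:2])
"
```

```text
[0.577  0.0287 0.1603]
[[0, 0, 0], [0.11, -9.87, 0.15], 1]
[[0, 0, 0], [-9.84, -0.07, 3.14], 1]
stir
[[0, 0, 0], [-0.55, 0.64, -1.38], 1]
[[0, 0, 0], [-0.41, 0.68, -1.27], 1]
[[0, 0, 0], [-0.33, 1.06, -1.01], 1]
[[0, 0, 0], [-0.21, 1.34, -0.64], 1]
[[0, 0, 0], [-0.08, 1.48, -0.22], 1]
[[0, 0, 0], [0.06, 1.48, 0.23], 1]
[[0, 0, 0], [0.2, 1.34, 0.65], 1]
[[0, 0, 0], [0.32, 1.06, 1.02], 1]
[[0, 0, 0], [0.4, 0.68, 1.28], 1]
[[0, 0, 0], [0.45, 0.23, 1.41], 1]
[[0, 0, 0], [0.45, -0.24, 1.41], 1]
[[0, 0, 0], [0.41, -0.68, 1.27], 1]
[[0, 0, 0], [0.33, -1.06, 1.01], 1]
[[0, 0, 0], [0.21, -1.34, 0.64], 1]
[[0, 0, 0], [0.08, -1.48, 0.22], 1]
[[0, 0, 0], [-0.06, -1.48, -0.23], 1]
[[0, 0, 0], [-0.2, -1.34, -0.65], 1]
[[0, 0, 0], [-0.32, -1.06, -1.02], 1]
[[0, 0, 0], [-0.4, -0.68, -1.28], 1]
[[0, 0, 0], [-0.45, -0.23, -1.41], 1]
loop1
[[0, 0, 0], [-0.45, 0.24, -1.41], 1]
```

Request:
move_arm(moves=[[[0,0,0],[0,-4.9,0.1],1],[[0,0,0],[0,-4.9,0.1],1],[[0,0,0],[0,0,0],1],[[0,0,0],[-3,0,0.96],1],[[0,0,0],[-3,0,0.96],1],[[0,0,0],[-1.2,0,0.38],1],[[0,0,0],[-0.9,0,0.29],1],[[0,0,0],[-0.9,0,0.29],1],[[0,0,0],[-0.84,0,0.26],1],[[0,0,0],[0,0,0],1]])

```text
time: 49.42
eef_pos: [0.5134, -0.0691, 0.1367]
eef_rot: [3.127, -1.25, -3.13]
ft_force: [-0.3, 0.3, -1.8]
opening: 0.0161
finger_force: 60.0
```

Request:
move_arm(moves=[[[0,0,0],[-0.5,0.6,-1.38],1],[[0,0,0],[-0.41,0.68,-1.27],1],[[0,0,0],[-0.33,1.06,-1.01],1],[[0,0,0],[-0.21,1.34,-0.64],1],[[0,0,0],[-0.08,1.48,-0.22],1],[[0,0,0],[0.06,1.48,0.23],1],[[0,0,0],[0.2,1.34,0.65],1],[[0,0,0],[0.32,1.06,1.02],1],[[0,0,0],[0.4,0.68,1.28],1],[[0,0,0],[0.45,0.23,1.41],1],[[0,0,0],[0.45,-0.24,1.41],1],[[0,0,0],[0.41,-0.68,1.27],1],[[0,0,0],[0.33,-1.06,1.01],1],[[0,0,0],[0.21,-1.34,0.64],1],[[0,0,0],[0.08,-1.48,0.22],1],[[0,0,0],[-0.06,-1.48,-0.23],1],[[0,0,0],[-0.2,-1.34,-0.65],1],[[0,0,0],[-0.32,-1.06,-1.02],1],[[0,0,0],[-0.4,-0.68,-1.28],1],[[0,0,0],[-0.45,-0.23,-1.41],1]])

```text
time: 51.92
eef_pos: [0.5143, -0.0664, 0.1361]
eef_rot: [3.128, -1.25, -3.132]
ft_force: [-0.1, -0.3, -0.3]
opening: 0.0163
finger_force: 60.0
```

```bash
python3 -c "
from hd import *
d=pitch();hd=head(d);print(o['time'],hd,hd[:2]-[.575,-.018],o['eef_rot'],o['ft_force'])
"
```

```text
[-13, -12, -11, -5, -3, 25, 29, 20, 19, 19, 51, 51, 51, 51, 51, 51, 51, 52, 51, 51, 52, 52, 52]
row 38 pitch 0.22236201152422255
51.925 [ 0.5774 -0.0663  0.062 ] [ 0.0024 -0.0483] [ 3.128  -1.2496 -3.1321] [-0.0742 -0.267  -0.3401]
```

Request:
move_arm(moves=[[[0,0,0],[-0.83,0.24,-1.28],1],[[0,0,0],[-0.41,0.68,-1.27],1],[[0,0,0],[-0.33,1.06,-1.01],1],[[0,0,0],[-0.21,1.34,-0.64],1],[[0,0,0],[-0.08,1.48,-0.22],1],[[0,0,0],[0.06,1.48,0.23],1],[[0,0,0],[0.2,1.34,0.65],1],[[0,0,0],[0.32,1.06,1.02],1],[[0,0,0],[0.4,0.68,1.28],1],[[0,0,0],[0.45,0.23,1.41],1],[[0,0,0],[0.45,-0.24,1.41],1],[[0,0,0],[0.41,-0.68,1.27],1],[[0,0,0],[0.33,-1.06,1.01],1],[[0,0,0],[0.21,-1.34,0.64],1],[[0,0,0],[0.08,-1.48,0.22],1],[[0,0,0],[-0.06,-1.48,-0.23],1],[[0,0,0],[-0.2,-1.34,-0.65],1],[[0,0,0],[-0.32,-1.06,-1.02],1],[[0,0,0],[-0.4,-0.68,-1.28],1],[[0,0,0],[-0.45,-0.23,-1.41],1]])

```text
time: 54.48
eef_pos: [0.5145, -0.0651, 0.1328]
eef_rot: [3.118, -1.25, -3.124]
ft_force: [1.0, 4.5, 1.6]
opening: 0.0163
finger_force: 60.0
```

Request:
move_arm(moves=[[[0,0,0],[-0.45,0.24,-1.41],1],[[0,0,0],[-0.41,0.68,-1.27],1],[[0,0,0],[-0.33,1.06,-1.01],1],[[0,0,0],[-0.21,1.34,-0.64],1],[[0,0,0],[-0.08,1.48,-0.22],1],[[0,0,0],[0.06,1.48,0.23],1],[[0,0,0],[0.2,1.34,0.65],1],[[0,0,0],[0.32,1.06,1.02],1],[[0,0,0],[0.4,0.68,1.28],1],[[0,0,0],[0.45,0.23,1.41],1],[[0,0,0],[0.45,-0.24,1.41],1],[[0,0,0],[0.41,-0.68,1.27],1],[[0,0,0],[0.33,-1.06,1.01],1],[[0,0,0],[0.21,-1.34,0.64],1],[[0,0,0],[0.08,-1.48,0.22],1],[[0,0,0],[-0.06,-1.48,-0.23],1],[[0,0,0],[-0.2,-1.34,-0.65],1],[[0,0,0],[-0.32,-1.06,-1.02],1],[[0,0,0],[-0.4,-0.68,-1.28],1],[[0,0,0],[-0.45,-0.23,-1.41],1]])

```text
time: 56.98
eef_pos: [0.5145, -0.0663, 0.1324]
eef_rot: [3.128, -1.249, -3.132]
ft_force: [0.4, 0.8, -0.9]
opening: 0.0162
finger_force: 60.0
```

Request:
move_arm(moves=[[[0,0,0],[-0.45,0.24,-1.41],1],[[0,0,0],[-0.41,0.68,-1.27],1],[[0,0,0],[-0.33,1.06,-1.01],1],[[0,0,0],[-0.21,1.34,-0.64],1],[[0,0,0],[-0.08,1.48,-0.22],1],[[0,0,0],[0.06,1.48,0.23],1],[[0,0,0],[0.2,1.34,0.65],1],[[0,0,0],[0.32,1.06,1.02],1],[[0,0,0],[0.4,0.68,1.28],1],[[0,0,0],[0.45,0.23,1.41],1],[[0,0,0],[0.45,-0.24,1.41],1],[[0,0,0],[0.41,-0.68,1.27],1],[[0,0,0],[0.33,-1.06,1.01],1],[[0,0,0],[0.21,-1.34,0.64],1],[[0,0,0],[0.08,-1.48,0.22],1],[[0,0,0],[-0.06,-1.48,-0.23],1],[[0,0,0],[-0.2,-1.34,-0.65],1],[[0,0,0],[-0.32,-1.06,-1.02],1],[[0,0,0],[-0.4,-0.68,-1.28],1],[[0,0,0],[-0.45,-0.23,-1.41],1]])

```text
time: 59.48
eef_pos: [0.5139, -0.0664, 0.1318]
eef_rot: [3.128, -1.251, -3.132]
ft_force: [-0.0, -0.3, -1.0]
opening: 0.0164
finger_force: 60.0
```

```bash
python3 -c "
from hd import *
d=pitch();hd=head(d);print(o['time'],hd,hd[:2]-[.575,-.018],o['eef_rot'],o['ft_force'])
"
```

```text
[-12, -12, -7, -5, 5, 29, 24, 19, 19, 19, 28, 52, 51, 51, 51, 51, 51, 51, 51, 51, 51, 52, 52]
row 40 pitch 0.24642178579855886
59.475 [ 0.5788 -0.0664  0.0588] [ 0.0038 -0.0484] [ 3.128  -1.2506 -3.1321] [-0.0262 -0.2544 -0.9708]
```

Request:
move_arm(moves=[[[0,0,0],[0.95,0,-0.31],1],[[0,0,0],[0.95,0,-0.31],1],[[0,0,0],[0.95,0,-0.31],1],[[0,0,0],[0.95,0,-0.31],1],[[0,0,0],[2.2,0,-0.73],1],[[0,0,0],[2.2,0,-0.73],1],[[0,0,0],[2.2,0,-0.73],1],[[0,-0.178,0],[0,0,0],1],[[0,-0.178,0],[0,0,0],1],[[0,-0.178,0],[0,0,0],1],[[0,-0.178,0],[0,0,0],1],[[0,-0.178,0],[0,0,0],1],[[0,-0.178,0],[0,0,0],1],[[0,-0.178,0],[0,0,0],1],[[0,0,0.175],[0,0,0],1],[[0,0,0.175],[0,0,0],1],[[0,0,0.175],[0,0,0],1],[[0,0,0.175],[0,0,0],1],[[0,0,0.175],[0,0,0],1],[[0,0,0.175],[0,0,0],1]])

```text
time: 62.02
eef_pos: [0.5125, -0.066, 0.2434]
eef_rot: [-3.141, -0.005, 2.083]
ft_force: [0.2, -0.2, -0.4]
opening: 0.0162
finger_force: 60.0
```

```bash
python3 -c "
from h import *
o=monitor.get_obs();print(o['eef_pos'],o['eef_rot'],o['joints'])
go((.474,-.322,.2),yaw(.335))"
```

```text
[ 0.5125 -0.066   0.2434] [-3.141  -0.0052  2.0833] [-0.1786 -0.0381  1.9296  0.0038  1.2539 -0.6923]
turn [-0.005 -0.003  1.748] rows 10.0 shift cm [-12.06  22.91   4.34] rows 5.0
```

Request:
move_arm(moves=[[[0,0,0.175],[0,0,0],1],[[0,0,0.175],[0,0,0],1],[[0,0,0.175],[0,0,0],1],[[0,0,0.175],[0,0,0],1],[[0,0,0.175],[0,0,0],1],[[0,0,0.175],[0,0,0],1],[[0,0,0.175],[0,0,0],1],[[0,0,0.175],[0,0,0],1],[[0,0,0.175],[0,0,0],1],[[0,0,0.173],[0,0,0],1],[[0,0,0],[-2.41,4.58,0],1],[[0,0,0],[-2.41,4.58,0],1],[[0,0,0],[-2.41,4.58,0],1],[[0,0,0],[-2.41,4.58,0],1],[[0,0,0],[-2.41,4.58,0],1],[[0,0.125,0],[0,0,0],1],[[0,0.125,0],[0,0,0],1],[[0,0,0],[0,0,0],1]])

```text
time: 64.28
eef_pos: [0.4739, -0.3225, 0.2416]
eef_rot: [-3.135, -0.247, 0.336]
ft_force: [-0.1, 0.4, -0.0]
opening: 0.0162
finger_force: 60.0
```

```bash
python3 -c "
from hd import *
d=pitch()
# far bar centre line and spoon seen from here
im=cams.read_camera('wrist');print(o['eef_pos'],o['eef_rot'],o['joints'])
print('trivet bars expected px', proj(P,[(.466+x*np.cos(.335)-y*np.sin(.335),-.325+x*np.sin(.335)+y*np.cos(.335),.024) for x in(.083,.069) for y in(.085,-.085)]))
cv2.imwrite('pics/w5.png',im[:,:,::-1])
h=cv2.cvtColor(im,cv2.COLOR_RGB2HSV).astype(int)
for u in (200,250,400,450):
  print(u,[h[v,u].tolist() for v in range(0,240,12)])
rp=(Ro.from_euler('z',.335)*Ro.from_euler('x',np.pi)*Ro.from_euler('y',.25)).as_euler('xyz')
go((.474,-.322,.0165),rp)"
```

```text
[-3, -3, -3, -3, -3, -3, -3, -3, -3, -3, 4, 69, 69, 70, 69, 69, 70, 69, 70, 70, 69, 70, 70]
row 40 pitch 0.29371142062857886
[ 0.4739 -0.3225  0.2416] [-3.1354 -0.2472  0.3363] [-0.7736 -0.0064  1.9212  0.2476  1.1327  0.3653]
trivet bars expected px [[245.6389 147.9147]
 [400.5665 148.0532]
 [245.6736 160.6793]
 [400.4877 160.8536]]
200 [[13, 8, 227], [11, 96, 90], [13, 133, 109], [14, 134, 114], [13, 133, 117], [13, 129, 103], [23, 9, 113], [90, 4, 119], [90, 4, 119], [90, 6, 121], [83, 8, 121], [83, 5, 193], [83, 5, 195], [80, 4, 198], [90, 4, 198], [83, 5, 196], [83, 5, 197], [90, 4, 196], [90, 5, 199], [83, 5, 195]]
250 [[96, 8, 154], [90, 7, 149], [105, 8, 67], [80, 8, 96], [90, 7, 117], [90, 4, 198], [90, 4, 199], [83, 5, 195], [90, 5, 200], [83, 5, 197], [83, 5, 198], [90, 4, 181], [90, 6, 178], [14, 119, 208], [13, 72, 192], [13, 67, 198], [13, 68, 195], [13, 76, 191], [14, 82, 192], [14, 85, 196]]
400 [[105, 16, 32], [75, 16, 31], [90, 18, 29], [60, 18, 28], [60, 8, 32], [90, 4, 66], [98, 5, 198], [83, 5, 196], [90, 4, 197], [90, 5, 198], [90, 4, 194], [83, 5, 193], [90, 4, 196], [13, 108, 175], [83, 5, 198], [90, 4, 192], [75, 5, 188], [83, 5, 197], [90, 4, 194], [90, 2, 122]]
450 [[75, 18, 29], [60, 9, 29], [135, 11, 46], [75, 18, 28], [100, 27, 28], [83, 8, 121], [90, 5, 145], [98, 5, 200], [84, 7, 191], [90, 5, 195], [90, 4, 191], [83, 5, 194], [90, 5, 192], [90, 4, 194], [83, 5, 192], [90, 5, 195], [90, 4, 190], [90, 4, 191], [80, 4, 193], [90, 6, 121]]
turn [-0.006  0.003  0.004] rows 1.0 shift cm [-5.72 -0.07 21.81] rows 4.0
```

Request:
move_arm(moves=[[[0,0,0],[-1.3,0,5],1],[[0,0,0],[-1.3,0,5],1],[[0,0,0],[-1.3,0,5],1],[[0,0,0],[-0.9,-0.07,3.4],1],[[0,0,0],[-0.5,0,1.9],1],[[0,0,0],[-0.3,0,1.1],1],[[0,0,0],[-0.12,0,0.41],1],[[0,0,0],[0,0,0],1],[[0,0,0],[0,0,0],1]])

```text
time: 65.5
eef_pos: [0.475, -0.3218, 0.0174]
eef_rot: [-3.139, -0.25, 0.34]
ft_force: [2.4, 2.1, 3.5]
opening: 0.0165
finger_force: 60.0
```

```bash
python3 -c "
from hd import *
d=pitch();print(o['eef_pos'],o['eef_rot'],o['ft_force'],o['wrist_torque'])"
```

```text
[-3, -3, -3, -3, -3, -3, -3, -3, -3, 0, 70, 70, 70, 70, 70, 70, 70, 70, 70, 70, 70, 70, 70]
row 37 pitch 0.2598659091681713
[ 0.475  -0.3218  0.0174] [-3.1386 -0.2501  0.3399] [2.3523 2.114  3.5012] [ 0.3953 -0.4229  0.1869]
```

Request:
move_arm(moves=[[[0,0,0],[0,0,0],2.2],[[0,0,0],[0,0,0],3],[[0,0,0],[0,0,0],4],[[0,0,0],[0,0,0],4],[[0,0,0],[0,0,-3],4],[[0,0,0],[0,0,-6],4],[[0,0,0],[0,0,-6],4],[[0,0,0],[0,0,-6],4],[[0,0,0],[0,0,0],4]])

```text
time: 66.68
eef_pos: [0.4273, -0.3425, 0.2258]
eef_rot: [3.136, -0.253, 0.341]
ft_force: [0.6, -0.8, -0.3]
opening: 0.0397
finger_force: 0.0
```

```bash
cat > spn.py <<'E'
from h import *
P=cams.camera_params('wrist');im=cams.read_camera('wrist');o=monitor.get_obs();print(o['time'],o['eef_pos'],o['eef_rot'])
h=cv2.cvtColor(im,cv2.COLOR_RGB2HSV).astype(int)
m=(h[...,0]>15)&(h[...,0]<23)&(h[...,1]>50)&(h[...,1]<100)&(h[...,2]>150)
for b in blobs(m,300):
    c,a,r=axis(P,b,.038);v,u=np.nonzero(b)
    print('blob',b.sum(),(u.min(),u.max(),v.min(),v.max()),'c',c,'ang',a,np.round(r[1]))
    X=cast(P,np.c_[u,v],.038)-[.466,-.325];t=X@[np.cos(.335),np.sin(.335)];n=X@[-np.sin(.335),np.cos(.335)]
    print('along',t.min(),t.max());print([(round(q,3),round(float(n[abs(t-q)<.005].mean()),4)) for q in np.arange(-.09,.09,.03) if (abs(t-q)<.005).sum()>5])
E
python3 spn.py
python3 - <<'E'
from h import *
o=monitor.get_obs()
# scene/side check of spoon ends
for n in('scene','side'):
    P=cams.camera_params(n);im=cams.read_camera(n);h=cv2.cvtColor(im,cv2.COLOR_RGB2HSV).astype(int)
    cv2.imwrite(f'pics/{n}_s.png',im[:,:,::-1])
    pr=proj(P,[(.466+x*np.cos(.335),-.325+x*np.sin(.335),.038) for x in(-.088,0,.09)]);print(n,pr.round(0).tolist())
E
```

```text
66.725 [ 0.4263 -0.3409  0.2224] [ 3.141  -0.2505  0.3401]
blob 4173 (np.int64(295), np.int64(340), np.int64(79), np.int64(284)) c [ 0.4455 -0.3316] ang -2.7995177188504528 [208.  46.]
along -0.10827062816029556 0.09931315418727898
[(np.float64(-0.09), -0.0008), (np.float64(-0.06), 0.0004), (np.float64(-0.03), 0.0007), (np.float64(0.0), 0.0007), (np.float64(0.03), 0.0008), (np.float64(0.06), 0.001)]
scene [[192.0, 233.0], [217.0, 248.0], [243.0, 265.0]]
side [[421.0, 141.0], [390.0, 140.0], [358.0, 138.0]]
```

The spoon lies flat and centred on the trivet: it spans −108 to +99 mm along, within 1 mm across, and its angle matches. Now the bowl.

```bash
python3 - <<'E'
from h import *
go((.52,.09,.24),yaw(2.07));go((.4263,-.3409,.2224),yaw(.34))
E
```

```text
turn [ 0.209 -0.188 -1.72 ] rows 10.0 shift cm [33.08 28.87 -2.19] rows 8.0
turn [-0.007 -0.248 -0.   ] rows 2.0 shift cm [ 0.06  0.26 -0.43] rows 1.0
```

Request:
move_arm(moves=[[[0,-0.125,0],[0,0,-1],4],[[0,-0.125,0],[0,0,-1],4],[[0,0,-0.173],[0,0,0],4],[[0,0,-0.173],[0,0,0],4],[[0,0,-0.173],[0,0,0],4],[[0,0,-0.173],[0,0,0],4],[[0,0,-0.173],[0,0,0],4],[[0,0,-0.173],[0,0,0],4],[[0,0,-0.173],[0,0,0],4],[[0,0,-0.173],[0,0,0],4],[[0,0,-0.173],[0,0,0],4],[[0,0,-0.173],[0,0,0],4],[[0,0,0],[4.14,3.61,0],4],[[0,0,0],[4.14,3.61,0],4],[[0,0,0],[4.14,3.61,0],4],[[0,0,0],[4.14,3.61,0],4],[[0,0,0],[4.14,3.61,0],4],[[0,0,0],[4.14,3.61,0],4],[[0,0,0],[4.14,3.61,0],4],[[0,0,0],[4.14,3.61,0],4]])

```text
time: 69.32
eef_pos: [0.5153, 0.0907, 0.2374]
eef_rot: [-3.136, -0.007, 2.072]
ft_force: [0.0, -0.8, 0.6]
opening: 0.0399
finger_force: 0.0
```

```bash
python3 - <<'E'
from h import *
P=cams.camera_params('wrist');im=cams.read_camera('wrist');o=monitor.get_obs();print(o['time'],o['eef_pos'],o['eef_rot'])
cv2.imwrite('pics/w6.png',im[:,:,::-1]);h=cv2.cvtColor(im,cv2.COLOR_RGB2HSV).astype(int)
e=lambda r,a:(.579+r*np.cos(a),-.018+r*np.sin(a))
print('post exp',proj(P,(*e(.15,2.07),.073)),'centre',proj(P,(.579,-.018,.081)),'arm end',proj(P,(*e(.168,2.07),.023)))
m=(h[...,0]>5)&(h[...,0]<20)&(h[...,1]>100)&(h[...,2]>60)
for b in blobs(m,200):
    v,u=np.nonzero(b);print(b.sum(),(u.min(),u.max(),v.min(),v.max()),im[b].mean(0).round())
cu,cv_=map(int,proj(P,(*e(.15,2.07),.073))[0])
for v in range(cv_-40,cv_+50,6): print(v,[int(x) for x in h[v,cu-40:cu+41:5,2]]) if 0<=v<400 else 0
E
```

```text
69.375 [0.5163 0.0965 0.2376] [-3.1399 -0.0115  2.074 ]
post exp [[328.3235 154.0384]] centre [[327.6214 304.5776]] arm end [[327.7777 130.1832]]
3859 (np.int64(234), np.int64(415), np.int64(132), np.int64(236)) [168. 123.  85.]
699 (np.int64(310), np.int64(366), np.int64(227), np.int64(250)) [119.  82.  59.]
857 (np.int64(275), np.int64(311), np.int64(238), np.int64(290)) [138. 101.  72.]
802 (np.int64(314), np.int64(365), np.int64(252), np.int64(284)) [86. 59. 42.]
114 [184, 184, 189, 184, 185, 184, 187, 187, 184, 182, 182, 182, 185, 183, 183, 187, 186]
120 [183, 189, 181, 189, 184, 185, 186, 191, 185, 181, 183, 180, 183, 184, 180, 188, 186]
126 [186, 183, 189, 187, 182, 188, 191, 187, 184, 182, 180, 183, 184, 183, 186, 185, 185]
132 [184, 185, 185, 186, 176, 161, 158, 160, 161, 164, 165, 166, 170, 170, 168, 170, 177]
138 [186, 188, 186, 185, 156, 179, 175, 186, 184, 191, 182, 150, 173, 167, 165, 167, 168]
144 [187, 186, 185, 181, 128, 179, 156, 117, 125, 128, 172, 148, 169, 175, 169, 171, 167]
150 [183, 186, 186, 186, 151, 178, 153, 188, 198, 189, 166, 153, 166, 169, 171, 167, 169]
156 [185, 190, 183, 190, 130, 172, 178, 195, 188, 184, 151, 153, 166, 168, 169, 167, 186]
162 [184, 184, 186, 187, 144, 139, 171, 186, 180, 179, 181, 158, 165, 170, 165, 172, 184]
168 [185, 181, 185, 186, 147, 103, 102, 115, 116, 192, 185, 157, 172, 166, 168, 170, 183]
174 [187, 184, 181, 184, 160, 103, 103, 114, 111, 191, 184, 157, 167, 168, 172, 174, 183]
180 [187, 189, 184, 174, 126, 174, 144, 173, 182, 192, 184, 145, 161, 170, 170, 170, 169]
186 [151, 165, 178, 176, 177, 224, 201, 205, 190, 207, 228, 173, 163, 162, 159, 142, 164]
192 [168, 167, 168, 168, 168, 205, 211, 211, 201, 199, 200, 156, 155, 156, 157, 156, 157]
198 [174, 175, 175, 185, 201, 222, 243, 246, 247, 243, 223, 195, 175, 166, 163, 164, 164]
```

```bash
python3 - <<'E'
from h import *
go((.579+.15*np.cos(2.07),-.018+.15*np.sin(2.07),.042),yaw(2.07))
E
```

```text
turn [-0.002 -0.011  0.004] rows 1.0 shift cm [ 1.95  0.02 19.56] rows 4.0
```

Request:
move_arm(moves=[[[0,-0.01,0],[1.95,0,4],5.5],[[0,0,0],[0,0,5],5.5],[[0,0,0],[0,0,4],5.5],[[0,0,0],[0,0,3],5.5],[[0,0,0],[0,0,2],5.5],[[0,0,0],[0,0,1.5],5.5],[[0,0,0],[0,0,0],1.5],[[0,0,0],[0,0,0],1.5],[[0,0,0],[0,0,0],1.5],[[0,0,0],[0,0,0],1.5],[[0,0,0],[0,0,0],1.5],[[0,0,0],[0,0,0],1.5]], force=10)

```text
time: 70.88
eef_pos: [0.5088, 0.1056, 0.0467]
eef_rot: [3.139, 0.005, 2.071]
ft_force: [1.9, 1.3, 3.4]
opening: 0.0214
finger_force: 10.0
```

```bash
python3 - <<'E'
from h import *
o=monitor.get_obs();print(o['eef_pos'],o['eef_rot'],o['opening'],o['finger_force'],o['ft_force'],o['joints'])
c=np.array([.579,-.018]);d=o['eef_pos'][:2]-c;print(np.hypot(*d),np.arctan2(d[1],d[0]))
for n in('scene','side'):
    P=cams.camera_params(n);im=cv2.imread(f'pics/{n}_s.png')[:,:,::-1].astype(int)
    # bowl rim: bright, unsaturated pixels around the expected circle
    m=(im.min(2)>165)&(im.max(2)-im.min(2)<25)
    b=[b for b in blobs(m,30)]
    ctr=proj(P,(.579,-.018,.081))[0];q=[]
    g=cv2.GaussianBlur(im.astype(np.float32),(3,3),0).mean(2)
    for a in np.arange(-np.pi,np.pi,.05):
        rs=np.arange(.100,.128,.0005);px=proj(P,[(.579+r*np.cos(a),-.018+r*np.sin(a),.081) for r in rs])
        val=cv2.remap(g,px[:,:1].astype(np.float32),px[:,1:].astype(np.float32),1).ravel()
        k=val.argmax();
        if 5<k<50 and val[k]>val[-1]+15: q.append((a,rs[k]))
    q=np.array(q);A=np.c_[np.cos(q[:,0]),np.sin(q[:,0]),np.ones(len(q))]
    w=np.ones(len(q),bool)
    for _ in range(4):
        s=np.linalg.lstsq(A[w],q[w,1],rcond=None)[0];w=abs(A@s-q[:,1])<.004
    print(n,len(q),w.sum(),'centre',c+s[:2],'r',s[2])
    # jar mouth the same way, ring at z=.1, r~.04
    j=np.array([.771,.0535]);q=[]
    for a in np.arange(-np.pi,np.pi,.1):
        rs=np.arange(.028,.055,.0005);px=proj(P,[(j[0]+r*np.cos(a),j[1]+r*np.sin(a),.1) for r in rs])
        val=cv2.remap(g,px[:,:1].astype(np.float32),px[:,1:].astype(np.float32),1).ravel();k=val.argmax()
        if 3<k<50: q.append((a,rs[k]))
    q=np.array(q);A=np.c_[np.cos(q[:,0]),np.sin(q[:,0]),np.ones(len(q))];w=np.ones(len(q),bool)
    for _ in range(4):
        s=np.linalg.lstsq(A[w],q[w,1],rcond=None)[0];w=abs(A@s-q[:,1])<.005
    print('  jar',len(q),w.sum(),j+s[:2],s[2])
E
```

```text
[0.5088 0.1056 0.0467] [3.1395 0.0052 2.0708] 0.021446665124188913 10.00033290591091 [1.8515 1.2772 3.4311] [ 0.1595  0.1737  2.1048 -0.0056  0.8594 -0.3369]
0.14216186185990926 2.087494997980015
scene 96 93 centre [ 0.5794 -0.0205] r 0.11088826508204068
  jar 63 63 [0.775  0.0518] 0.03537580667705057
side 109 106 centre [ 0.578  -0.0198] r 0.11058058480260943
  jar 63 63 [0.7735 0.0531] 0.03518927802552792
```

Request:
move_arm(moves=[[[0,0,0],[0,0,0],3.2],[[0,0,0],[0,0,0],3.2],[[0,0,0],[0.65,0,0],3.2],[[0,0,0],[0,0,0],3.2],[[0,0,0],[0,0,0],1.5],[[0,0,0],[0,0,0],1.5],[[0,0,0],[0,0,0],1.5],[[0,0,0],[0,0,0],1.5]])

```text
time: 71.88
eef_pos: [0.5045, 0.1112, 0.0455]
eef_rot: [-3.141, 0.004, 2.071]
ft_force: [1.5, 2.7, -1.5]
opening: 0.0214
finger_force: 10.0
```

```bash
python3 - <<'E'
from h import *
o=monitor.get_obs();print(o['eef_pos'],o['eef_rot'],o['opening'],o['finger_force'],o['ft_force'])
d=o['eef_pos'][:2]-[.5787,-.0202];print(np.hypot(*d),np.arctan2(d[1],d[0]))
E
```

```text
[0.5045 0.1112 0.0455] [-3.1414  0.0042  2.0707] 0.021399845374523052 9.999774266034365 [ 1.5392  2.6915 -1.5254]
0.15090106530939024 2.0850869347998886
```

Request:
move_arm(moves=[[[0,0,0],[-0.08,-1.07,0],1.5],[[0,0,0],[-0.08,-1.07,0],1.5],[[0,0,-0.143],[0,0,0],1.5],[[0,0,0],[-0.08,-1.07,0],1.5],[[0,0,0],[-0.08,-1.07,0],1.5],[[0,0,-0.143],[0,0,0],1.5],[[0,0,0],[-0.08,-1.07,0],1.5],[[0,0,0],[-0.08,-1.07,0],1.5],[[0,0,-0.143],[0,0,0],1.5],[[0,0,0],[-0.08,-1.07,0],1.5],[[0,0,0],[-0.08,-1.07,0],1.5],[[0,0,-0.143],[0,0,0],1.5],[[0,0,0],[-0.08,-1.07,0],1.5],[[0,0,0],[-0.08,-1.07,0],1.5],[[0,0,-0.143],[0,0,0],1.5]])

```text
time: 73.75
eef_pos: [0.4341, 0.0293, 0.0454]
eef_rot: [-3.135, 0.001, 2.787]
ft_force: [-2.9, -3.0, 2.0]
opening: 0.0217
finger_force: 10.0
```

```bash
cat > ps.py <<'E'
from h import *
o=monitor.get_obs();print(o['time'],o['eef_pos'],o['eef_rot'],o['opening'],o['finger_force'],o['ft_force'],o['joints'])
c=np.array([.5787,-.0202]);d=o['eef_pos'][:2]-c;a=np.arctan2(d[1],d[0])%(2*np.pi);print(np.hypot(*d),a)
t=3.4975;p=c+.15*np.array([np.cos(t),np.sin(t)]);R=Ro.from_euler('xyz',o['eef_rot']);print('to goal, tool cm',R.inv().apply(np.r_[p,.0455]-o['eef_pos'])*100)
E
python3 ps.py
```

```text
73.75 [0.4341 0.0293 0.0454] [-3.1353  0.0012  2.7867] 0.021652571937705485 9.995623247232288 [-2.8568 -2.9511  2.0256] [ 0.015   0.0259  2.2733 -0.0084  0.8435 -1.1952]
0.15286100033491987 2.8117978137629054
to goal, tool cm [-3.9141 -9.4027  0.0539]
```

Request:
move_arm(moves=[[[0,0,0],[-0.1,-1.02,0],1.5],[[0,0,0],[-0.1,-1.02,0],1.5],[[0,0,-0.137],[0,0,0],1.5],[[0,0,0],[-0.1,-1.02,0],1.5],[[0,0,0],[-0.1,-1.02,0],1.5],[[0,0,-0.137],[0,0,0],1.5],[[0,0,0],[-0.1,-1.02,0],1.5],[[0,0,0],[-0.1,-1.02,0],1.5],[[0,0,-0.137],[0,0,0],1.5],[[0,0,0],[-0.1,-1.02,0],1.5],[[0,0,0],[-0.1,-1.02,0],1.5],[[0,0,-0.137],[0,0,0],1.5],[[0,0,0],[-0.1,-1.02,0],1.5],[[0,0,0],[-0.1,-1.02,0],1.5],[[0,0,-0.137],[0,0,0],1.5],[[0,0,0],[0,0,0],1.5]])

```text
time: 75.75
eef_pos: [0.4383, -0.0709, 0.0463]
eef_rot: [-3.135, 0.001, -2.815]
ft_force: [0.7, -2.6, -2.2]
opening: 0.0218
finger_force: 10.0
```

```bash
python3 ps.py
```

```text
75.75 [ 0.4383 -0.0709  0.0463] [-3.1348  0.0011 -2.8153] 0.021797285338034284 10.00092781148851 [ 0.6575 -2.559  -2.2368] [-0.2124  0.0378  2.2588 -0.0071  0.8406 -2.1047]
0.14926993485295192 3.4880526178724174
to goal, tool cm [ 0.0695 -0.1426  0.0824]
```

Request:
move_arm(moves=[[[0,0,0],[0,-0.14,0],1.5],[[0,0,0],[0,0,0],1.5],[[0,0,0],[0,0,0],3.2],[[0,0,0],[0,0,0],3.2],[[0,0,0],[0,0,-2],3.2],[[0,0,0],[0,0,-5],3.2],[[0,0,0],[0,0,-6],3.2],[[0,0,0],[0,0,-6],3.2],[[0,0,0],[0,0,-3],3.2],[[0,0,0],[0,0,0],3.2]])

```text
time: 77.0
eef_pos: [0.4394, -0.0701, 0.2697]
eef_rot: [-3.133, 0.006, -2.812]
ft_force: [-0.8, 0.1, -0.5]
opening: 0.0323
finger_force: 0.0
```

```bash
python3 - <<'E'
from h import *
o=monitor.get_obs();print(o['time'],o['eef_pos'])
c=np.array([.5787,-.0202])
for n in('scene','side','wrist'):
    P=cams.camera_params(n);im=cams.read_camera(n);cv2.imwrite(f'pics/{n}_f.png',im[:,:,::-1]);g=im.astype(np.float32).mean(2)
    # mean brightness over the tongue's outer part, r 120..137, against angle
    A=np.arange(.0,.75,.025);out=[]
    for a in A:
        px=proj(P,[(c[0]+r*np.cos(a),c[1]+r*np.sin(a),.081) for r in np.arange(.122,.136,.002)]).astype(np.float32)
        out.append(cv2.remap(g,px[:,:1],px[:,1:],1).mean())
    print(n,np.round(out).astype(int).tolist())
    # nuts and sticks: brown pixels, radius from the centre at z=.04
    h=cv2.cvtColor(im,cv2.COLOR_RGB2HSV).astype(int);m=(h[...,1]>90)&((h[...,0]<18)|(h[...,0]>172))
    if n!='wrist':
        for b in blobs(m,40):
            v,u=np.nonzero(b);X=cast(P,np.c_[u,v],.043)-c;r=np.hypot(*X.T)
            if r.mean()<.1: print('  in bowl blob',b.sum(),'rmax',r.max().round(3))
        X=cast(P,proj(P,(.505,.335,.02)),.02)
E
python3 spn.py 2>/dev/null | head -3
```

```text
77.0 [ 0.4394 -0.0701  0.2697]
scene [58, 61, 71, 86, 100, 116, 148, 187, 213, 221, 222, 221, 219, 210, 197, 193, 196, 204, 210, 204, 178, 149, 137, 136, 136, 136, 135, 135, 136, 136]
  in bowl blob 47 rmax 0.063
  in bowl blob 281 rmax 0.066
  in bowl blob 189 rmax 0.078
  in bowl blob 134 rmax 0.066
side [148, 150, 150, 148, 148, 149, 174, 229, 233, 230, 230, 229, 214, 204, 202, 200, 202, 209, 224, 225, 188, 132, 128, 130, 134, 134, 134, 133, 135, 133]
  in bowl blob 1157 rmax 0.077
wrist [34, 33, 31, 29, 27, 27, 23, 21, 20, 19, 17, 16, 15, 14, 14, 14, 15, 15, 16, 15, 17, 18, 19, 20, 22, 23, 26, 28, 31, 33]
77.2 [ 0.4362 -0.0694  0.2641] [-3.1389 -0.0031 -2.8124]
blob 4011 (np.int64(51), np.int64(115), np.int64(3), np.int64(206)) c [ 0.431  -0.3339] ang -2.81120285008351 [208.  48.]
along -0.1093957220584589 0.09879232371149162
```

```bash
python3 - <<'E'
from h import *
for n,R in (('scene',dict(mug=(257,325,24),ram=(255,190,18),brush=(320,305,38),jam=(454,172,18))),('side',dict(mug=(316,110,24),ram=(411,201,20),brush=(277,146,18),jam=(179,306,24)))):
    a=cv2.imread(f'pics/{n}0.png');b=cv2.imread(f'pics/{n}_f.png')
    for k,(u,v,s) in R.items():
        t=a[v-s:v+s,u-s:u+s];w=b[v-s-8:v+s+8,u-s-8:u+s+8];r=cv2.matchTemplate(w,t,cv2.TM_CCOEFF_NORMED);_,m,_,l=cv2.minMaxLoc(r);print(n,k,round(m,2),l[0]-8,l[1]-8)
    look() if n=='side' else 0
E
```

```text
scene mug 1.0 0 0
scene ram 1.0 0 0
scene brush 0.9 0 0
scene jam 0.99 0 0
side mug 1.0 0 0
side ram 1.0 0 0
side brush 0.97 0 0
side jam 0.98 0 0
```

The bystanders have not moved, the board is empty, the spoon is in place and the lip is aligned. Handing in.

```bash
python3 -c "
from station import env
print(env.sign_off())"
```

```text
the job is handed in; nothing more can be done
None
```

I handed the job in at about 77 s. All four sticks are in the bowl with the nuts, the mix was stirred for eight anticlockwise rounds, the spoon is flat and centred on its trivet, the lip points at the jar to within about 1°, and the bystanders have not moved; the spoon slipped in the grip during the first four rounds, so its head may have ridden high then, and I stirred the last four with its tilt corrected.

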